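# Set the bench magnifier on a locket

### The arm

A 6-joint arm with a two-finger parallel gripper is mounted at the origin on the work surface. World frame = base frame: x ahead of the robot, y to its left, z up, the work surface at z = 0. Lengths are in m, angles in rad, forces in N, time in s.
With the tool pointing down it reaches from about 0.25 to 0.725 m from the base axis. Payload 4 kg.
Tool frame: the origin (TCP) lies midway between the tips of the shut fingers; the grasp point (between the pads) lies pinch_z behind it (pinch_z is the distance from the TCP to the grasp point, in m); z points along the fingers, y is the direction in which the jaws open and shut (so a half turn about z gives the same grasp; the last joint's range is limited). The gripper opens to 85 mm and grips with 20 to 120 N. Pads are 22 mm wide; open, the fingers measure 114 mm over their backs; the gripper's body (76 mm by 85 mm) begins 54 mm behind the grasp point. The pads swing forward as they close: fully open they stand 13 mm farther back than shut.
Start: joints at [-1.307, 0.241, 0.005, 1.335, 0, 1.571], TCP at [0.13, -0.483, 0.194] pointing down, gripper open.
Joint ranges: [-2.72, 2.72], [-1.05, 1.87], [-1.09, 1.28], [-1.99, 2.15], [-1.42, 1.44], [-3.14, 3.14]. Speed limits (rad/s): [2.79, 2.79, 3.14, 3.14, 3.14, 3.14].

### API

Orientations are given as a unit quaternion [x, y, z, w].
In Python, from workcell import * gives the robot as it stands.
- The arm moves only by the tool move_arm, never from a script. Its argument "motion" is a list of rows, each a list of 3 entries, a list of its own where there are three numbers: the finger opening in mm, from 0 to 85.4, then the shift along the tool's x, y, z in units of 50 mm (1.0 is 50 mm), then the turn about the tool's z in units of 6 degrees (1.0 is 6 degrees). In form: [[claw, [dx, dy, dz], roll], ...]. A call has exactly 10 rows; each row is the pose to reach, as a shift and turn from the pose commanded when the call began, along the tool's axes at that moment; what a row does not reach only later rows make up. A row lasts 1/10 s, in which the tool goes at most 50 mm and 8.59 degrees, less where a joint would pass 70% of its speed; a pose out of reach is approached as far as the arm can. A call with a gripper value outside its range is refused whole. The fingers move at their own pace and stop on an object; the grip force is fixed at half the most. Time passes only in rows, so rows that repeat a pose let the fingers close, or fill a call up. It gives the time, the measured TCP pose, the force and the opening at its end, in the units of the state.
- get_obs(): the state, without advancing time (a new reading comes with each control period).
- camera(name): name is "side" or "top" or "wrist"; returns a dict with "color" (420x560x3 uint8, red, green, blue), "fx", "fy", "cx", "cy" (pixels), "rvec" (rotation vector, rad) and "tvec" (3), from world to camera coordinates, as OpenCV has them; the wrist camera has in their place "mount" (4x4, takes a point from camera to tool coordinates, whose origin is the TCP and whose axes are the flange's). Camera axes: x right, y down, z forward; pixel columns grow to the right and rows downward; lengths in m; the calibration is good to about 2 mm. The wrist camera is an equidistant fisheye: a pixel r from the principal point sees the ray r / f radians off the axis. A picture is of the moment at which its call begins: read the wrist's pose just before it. There is no depth.
- job_done(): hands the job in, once; it reports no verdict.
The state is a dict: "clock": time; "joint_pos": joint angles; "joint_vel": joint speeds; "tau": joint torques, N m; "eef_pos": TCP position; "tool_rot": TCP orientation; "ft_force": force on the tool from outside, world axes, zero at the start; "ft_torque": the same for the moment, N m; "grip_width": finger opening in m.
Only numpy, scipy, OpenCV 4.12 (cv2) and the standard library are available. Lean on these libraries where they do the work, as an engineer would, in place of code of your own. Each camera call takes 0.05 s, during which the arm holds its last target.

### The job

Set the round brass locket down flat in the middle of the steel bench block, without dropping it. Then, by its finger tab, swing the bench magnifier round and tip its lens until it looks straight at the locket, so that the line square out of the middle of the glass meets the locket, and leave it holding there by itself. Do not press on the glass, and do not disturb the wire spool, the jar or the hammer.

Things in the scene. Friction and masses are not known exactly. Their poses are not given: they have to be found in the camera images.
- locket_center (a point): Centre of the loose brass locket, half-way up. Round flat case, 34 mm diameter, 10 mm thick, 25 to 50 g, lying flat on the white sorting pad at the start. Its z axis is the axis of the disc; a small bail ring sticks out to 29 mm from the centre along its +x and a hinge knuckle to 20 mm along -x, so it is best gripped across its y axis (34 mm).
- sorting_pad: Fixed white pad, 160 (x) x 120 (y) x 3 mm, flat on the bench; origin at the centre of its underside. The locket starts on it.
- bench_block: Fixed bench block, 100 x 100 mm, 36 mm high: steel face 90 x 90 mm let into a black base; the top face is flat. Origin at the centre of its underside.
- mag_pivot (a point): Point on the vertical axis of the magnifier's fixed post, at the height of the boom (151 mm above the bench). The post (16 mm diameter) stands on a fixed round weighted foot of 130 mm diameter. Its z axis is the swivel axis of the boom.
- mag_boom (a joint): Swing of the level boom about the post, rad; friction-held (about 0.45 N m, some 2 to 3 N at the lens), stays where released. Grows counter-clockwise seen from above, limits -0.9 to 0.9. The boom carries the lens centre on a level circle of 200 mm radius about the post, 151 mm above the bench. The lens starts swung out, beyond the block as seen from the robot, and has to come back by decreasing this joint.
- mag_lens (a joint): Tip of the lens, rad: it rolls about the level line through boom and lens centre in a friction sleeve (about 0.14 N m, some 2 N at the tab) and stays where released. 0 would be lens level; it grows as the finger tab rises (pi/2 would be upright, tab on top); limits 0 to 1.55.
- lens_center (a point): Centre of the magnifier lens. Round glass of 100 mm diameter in a black frame 112 mm over all and 12 mm thick. Its z axis is the line square to the glass, pointing up and away from the bench block; its -x points from the centre to the finger tab, square to the boom; its y is the tilt axis, pointing along the boom towards the post.
- mag_tab: The flat black finger tab that sticks out of the upper edge of the lens frame, towards the robot; it is fixed to the frame. Origin at the point to grip, mid-width and mid-thickness, 78 mm from the lens centre. Tab 28 mm wide (along the boom), 10 mm thick, reaching from the frame (56 mm) to 89 mm from the lens centre. Axes as lens_center: the tab points along -x and is 10 mm thick along z.
- lens_glass: The glass disc in the frame, 100 mm diameter, 7 mm thick at the middle; origin at its centre. Not to be pressed.
- spool: Bystander: standing wire spool, 38 mm diameter, 60 mm high; origin at the centre of its underside.
- jar: Bystander: small standing glass jar with a metal cap, 44 mm diameter, 55 mm high; origin at the centre of its underside.
- hammer: Bystander: hammer lying on the bench, 240 mm long along its x axis, head at +x.
Things that resemble listed ones, but are neither listed nor needed, are in the scene too. There is more than one size of the part that bears locket_center; the job needs the smallest.

How it is judged:
By the outcome, as a careful person would: the job done as asked, in the order asked, and still so for the second after the job is handed in, with the robot touching nothing.
It also fails if it takes over 51 s, if anything falls off the work surface, if the arm or the gripper's body presses on something with over 40 N, if the wrist force passes 120 N, or if a joint passes its speed limit or range.

## Working session

There is one attempt and no reset: what is moved stays moved. The work goes in short steps, Python scripts to look and compute and a tool call to move; the robot and the scene stay as the last step left them, time stands still between calls to the robot, and variables do not carry over. Pictures are saved under pics/ and viewed, and the job is handed in when it is done.

Besides the shell and the picture viewer there is one more tool, called as name([rows], argument=value, ...), one row to a line, values as JSON. move_arm: Moves the arm, as the interface text tells. Its arguments: {"type":"object","properties":{"motion":{"type":"array","items":{"type":"array"}}},"required":["motion"]}

```bash
ls; mkdir -p pics
python3 - <<'E'
from workcell import *
import cv2
o=get_obs()
for k,v in o.items(): print(k,v)
for n in ["side","top","wrist"]:
    c=camera(n); print(n,{k:v for k,v in c.items() if k!="color"})
    cv2.imwrite(f"pics/{n}0.png",cv2.cvtColor(c["color"],cv2.COLOR_RGB2BGR))
E
```

```text
pics
clock 0.0
joint_pos [-1.30700169e+00  2.41409933e-01  3.72409906e-03  1.33519523e+00
 -6.96641522e-06  1.57079289e+00]
joint_vel [ 0.00022932 -0.00121735 -0.00042177  0.00157764  0.00093691 -0.00052811]
tau [-2.66909221e-03 -3.72320652e+01  2.52405918e+01  1.69915828e-02
 -8.87130795e-05  1.73854471e-05]
eef_pos [ 0.13018592 -0.48202056  0.19311451]
tool_rot [ 9.91313387e-01  1.31516854e-01 -1.40538418e-04 -1.03285619e-03]
ft_force [ 0.93094617 -0.63170019 -1.0700526 ]
ft_torque [0.00728022 0.00111921 0.01292639]
grip_width 0.08568335354858586
side {'fx': 496.79930149239726, 'fy': 496.79930149239726, 'cx': 279.44015344661807, 'cy': 209.389348182112, 'rvec': array([ 2.38972059, -0.43293799,  0.17445084]), 'tvec': array([-0.56460709,  0.2271615 ,  1.46430291])}
top {'fx': 527.6598706963144, 'fy': 527.6598706963144, 'cx': 274.46049633397035, 'cy': 211.8422644697845, 'rvec': array([ 2.15411831, -2.06693696,  0.20611191]), 'tvec': array([-0.00377939,  0.59515235,  1.77077936])}
wrist {'fx': 325.19226210127806, 'fy': 325.19226210127806, 'cx': 279.1156954708122, 'cy': 211.419204671646, 'mount': array([[ 3.23165803e-04, -9.66186382e-01, -2.57844471e-01,
         6.35728867e-02],
       [ 9.99999367e-01,  5.90116016e-04, -9.57928082e-04,
        -8.37680644e-04],
       [ 1.07769522e-03, -2.57843998e-01,  9.66185961e-01,
        -1.79705368e-01],
       [ 0.00000000e+00,  0.00000000e+00,  0.00000000e+00,
         1.00000000e+00]])}
```

View pics/side0.png

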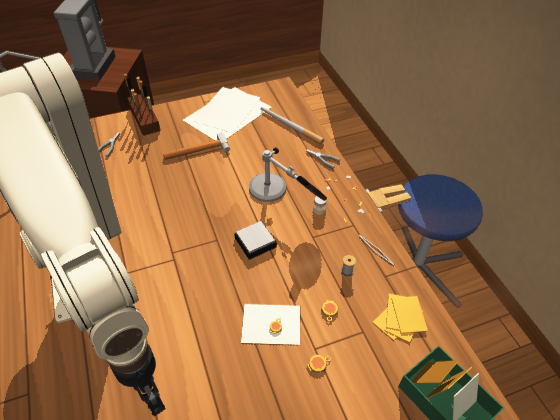

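View pics/top0.png

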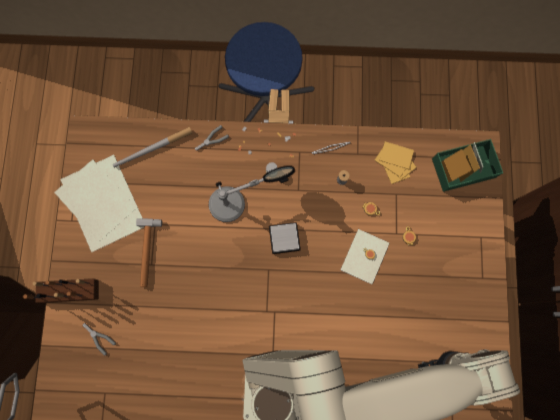

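View pics/wrist0.png

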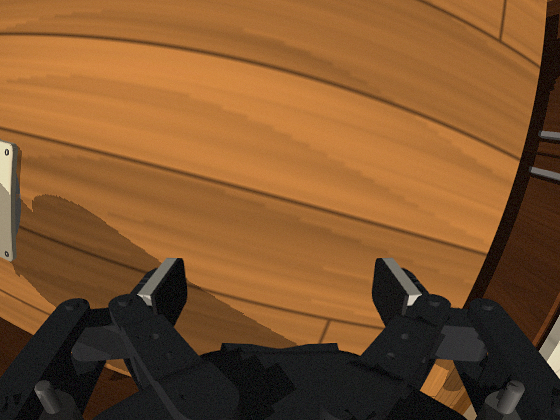

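The side and top views show the pad with the locket (top ≈(370,255)), the block (285,238), and the post (227,203). The lens is at ≈(279,174), and the two larger lockets lie off the pad. I'll enlarge these areas.

```bash
cat > h.py <<'E'
import numpy as np, cv2
from scipy.spatial.transform import Rotation as R
# calibrations of fixed cams
C={'side':dict(f=496.79930149239726,cx=279.44015344661807,cy=209.389348182112,rvec=[2.38972059,-0.43293799,0.17445084],tvec=[-0.56460709,0.2271615,1.46430291]),
'top':dict(f=527.6598706963144,cx=274.46049633397035,cy=211.8422644697845,rvec=[2.15411831,-2.06693696,0.20611191],tvec=[-0.00377939,0.59515235,1.77077936])}
def ray(n,u,v):
    c=C[n];Rm=R.from_rotvec(c['rvec']).as_matrix();o=-Rm.T@np.array(c['tvec'])
    d=Rm.T@np.array([(u-c['cx'])/c['f'],(v-c['cy'])/c['f'],1.]);return o,d/np.linalg.norm(d)
def atz(n,u,v,z):
    o,d=ray(n,u,v);return o+d*(z-o[2])/d[2]
def tri(p1,p2):
    (o1,d1),(o2,d2)=ray('side',*p1),ray('top',*p2)
    A=np.stack([d1,-d2],1);s=np.linalg.lstsq(A,o2-o1,rcond=None)[0]
    a,b=o1+s[0]*d1,o2+s[1]*d2;return (a+b)/2,np.linalg.norm(a-b)
def proj(n,P):
    c=C[n];K=np.array([[c['f'],0,c['cx']],[0,c['f'],c['cy']],[0,0,1]])
    return cv2.projectPoints(np.atleast_2d(P).astype(float),np.array(c['rvec']),np.array(c['tvec']),K,None)[0][:,0]
MW=np.array([[3.23165803e-04,-9.66186382e-01,-2.57844471e-01,6.35728867e-02],[9.99999367e-01,5.90116016e-04,-9.57928082e-04,-8.37680644e-04],[1.07769522e-03,-2.57843998e-01,9.66185961e-01,-1.79705368e-01],[0,0,0,1]])
FW,CXW,CYW=325.19226210127806,279.1156954708122,211.419204671646
def T(obs):
    M=np.eye(4);M[:3,:3]=R.from_quat(obs['tool_rot']).as_matrix();M[:3,3]=obs['eef_pos'];return M
def watz(obs,u,v,z):
    M=T(obs)@MW;x,y=u-CXW,v-CYW;r=np.hypot(x,y);th=r/FW
    d=np.array([np.sin(th)*x/r,np.sin(th)*y/r,np.cos(th)]) if r>0 else np.array([0,0,1.])
    d=M[:3,:3]@d;o=M[:3,3];return o+d*(z-o[2])/d[2]
def wproj(obs,P):
    M=np.linalg.inv(T(obs)@MW);p=(M[:3,:3]@np.atleast_2d(P).T).T+M[:3,3]
    th=np.arctan2(np.hypot(p[:,0],p[:,1]),p[:,2]);a=np.arctan2(p[:,1],p[:,0])
    return np.stack([CXW+FW*th*np.cos(a),CYW+FW*th*np.sin(a)],1)
def crop(img,u0,v0,w,h,s,out):
    c=img[v0:v0+h,u0:u0+w];c=cv2.resize(c,None,fx=s,fy=s,interpolation=cv2.INTER_CUBIC)
    for i in range(0,w,10):
        cv2.line(c,(i*s,0),(i*s,6 if i%50 else 14),(0,255,0),1)
        if i%20==0: cv2.putText(c,str(u0+i),(i*s,24),0,.4,(0,255,0),1)
    for j in range(0,h,10):
        cv2.line(c,(0,j*s),(6,j*s),(0,255,0),1)
        if j%20==0: cv2.putText(c,str(v0+j),(8,j*s+5),0,.4,(0,255,0),1)
    cv2.imwrite(out,c)
E
python3 - <<'E'
from h import *
t=cv2.imread('pics/top0.png');s=cv2.imread('pics/side0.png')
crop(t,200,150,120,110,6,'pics/t1.png')
crop(t,330,160,100,100+25,4,'pics/t2.png')
crop(s,230,140,110,120,5,'pics/s1.png')
crop(s,235,290,110,90,6,'pics/s2.png')
E
```

```text
(no output)
```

View pics/t1.png

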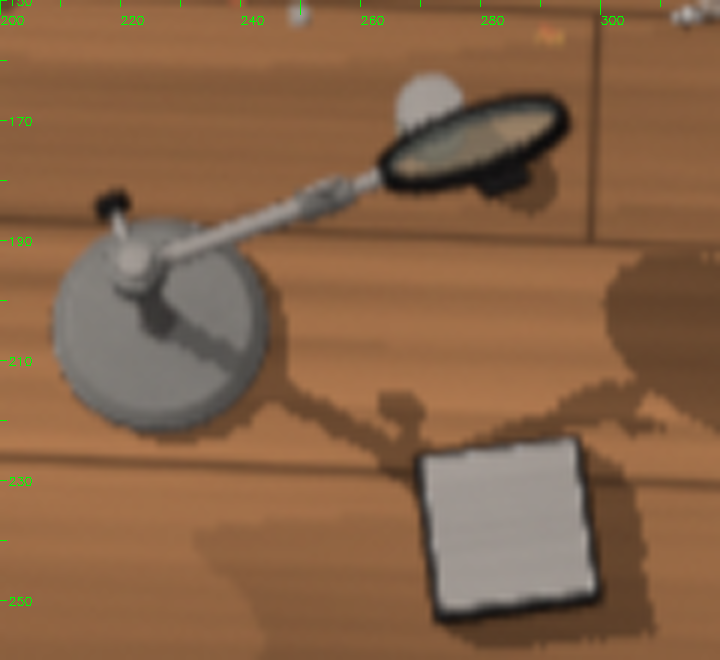

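View pics/t2.png

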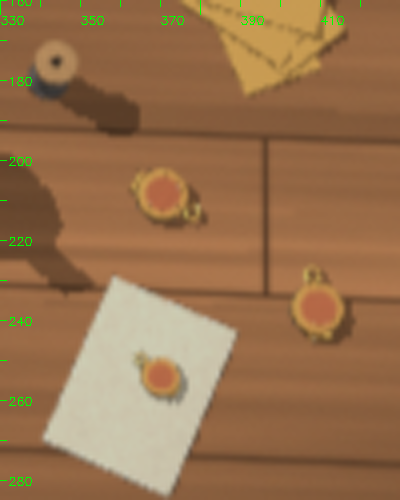

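View pics/s1.png

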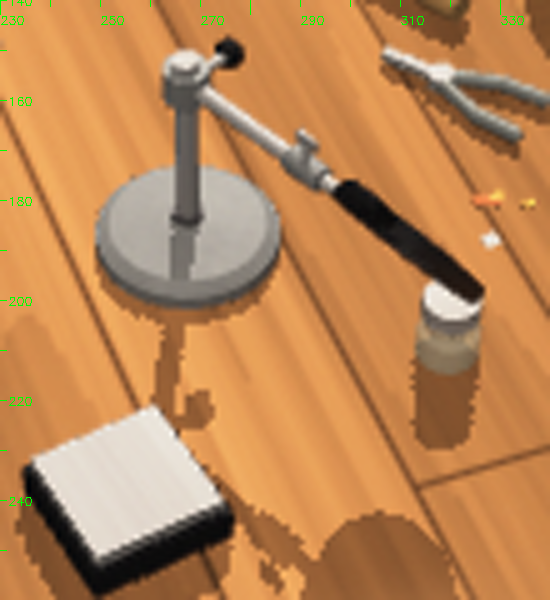

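View pics/s2.png

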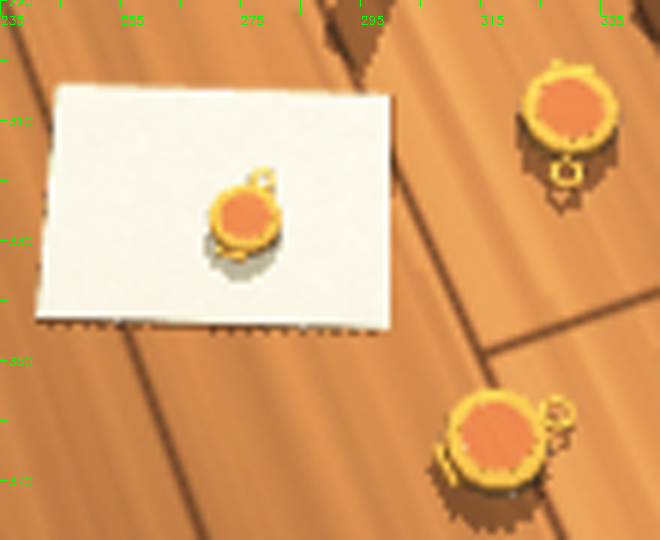

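The crops give these pixels:
- **Locket:** centre top (370.2,254), side (275.8,326.3); bail top (365.5,249.7).
- **Block top corners:** (270,226), (296.3,223.3), (299.5,249.5), (272.8,252.5).
- **Lens:** centre top (279.2,173.8), side (312,188).
- **Foot:** centre top (226.7,204.5), side (267.6,187).

Run:
```python
from h import *
np.set_printoptions(precision=4,suppress=True)
print('locket',atz('top',370.2,254,.012),atz('side',275.8,326.3,.012),tri((275.8,326.3),(370.2,254)))
print('bail',atz('top',365.5,249.7,.008),atz('side',278.7,320,.008))
b=np.array([atz('top',u,v,.036) for u,v in[(270,225.8),(296.3,223.3),(299.5,249.5),(272.8,252.5)]]);print(b,b.mean(0),np.linalg.norm(b-np.roll(b,1,0),axis=1))
b=np.array([atz('side',230+u/5,140+v/5,.036) for u,v in[(155,407),(232,515),(97,562),(27,465)]]);print(b,b.mean(0),np.linalg.norm(b-np.roll(b,1,0),axis=1))
print('foot',atz('top',226.7,204.5,.01),atz('side',267.6,187,.01))
print('postbase',tri((267.2,184),(225.8,203.5)), 'posttop',tri((266.7,153),(222.3,193.5)))
print('lens',atz('top',279.2,173.8,.151),atz('side',312,188,.151),tri((312,188),(279.2,173.8)))
print('jar cap',tri((320,199.5),(271.5,167)),atz('top',271.5,167,.055),atz('side',320,199.5,.055)) 
print('spool',atz('top',344,175.5,.06),atz('side',348.5,260,.06))
p=np.array([atz('top',u,v,.003) for u,v in[(330+113/4,160+276/4),(330+237/4,160+331/4),(330+168/4,160+497/4),(330+43/4,160+440/4)]]);print('pad',p,p.mean(0))
```

```text
locket [ 0.4678 -0.3201  0.012 ] [ 0.4714 -0.321   0.012 ] (array([ 0.4697, -0.3205,  0.0111]), np.float64(0.0036538178793315453))
bail [ 0.4828 -0.3042  0.008 ] [ 0.4865 -0.3036  0.008 ]
[[ 0.5494  0.0346  0.036 ]
 [ 0.562  -0.057   0.036 ]
 [ 0.4702 -0.0712  0.036 ]
 [ 0.456   0.0209  0.036 ]] [ 0.5094 -0.0182  0.036 ] [0.0944 0.0925 0.0929 0.0931]
[[ 0.5517  0.0301  0.036 ]
 [ 0.5675 -0.0683  0.036 ]
 [ 0.4782 -0.0733  0.036 ]
 [ 0.4609  0.0132  0.036 ]] [ 0.5146 -0.0246  0.036 ] [0.0924 0.0996 0.0894 0.0883]
foot [0.625  0.1934 0.01  ] [0.6314 0.1897 0.01  ]
postbase (array([0.6294, 0.1956, 0.0187]), np.float64(0.005400018089955286)) posttop (array([0.6296, 0.1935, 0.165 ]), np.float64(0.003233649784331828))
lens [0.7067 0.0092 0.151 ] [0.7133 0.0104 0.151 ] (array([0.7093, 0.0087, 0.1528]), np.float64(0.0061005393191434654))
jar cap (array([0.7591, 0.0381, 0.0525]), np.float64(0.0014748970394187367)) [0.7576 0.0381 0.055 ] [0.7588 0.0361 0.055 ]
spool [ 0.7354 -0.2183  0.06  ] [ 0.7379 -0.2181  0.06  ]
pad [[ 0.5566 -0.2788  0.003 ]
 [ 0.5117 -0.3887  0.003 ]
 [ 0.3634 -0.3285  0.003 ]
 [ 0.4084 -0.219   0.003 ]] [ 0.46   -0.3038  0.003 ]
```

```bash
python3 - <<'E'
import workcell
print([n for n in dir(workcell) if not n.startswith('__')])
print(getattr(workcell,'pinch_z',None))
E
python3 - <<'E'
from h import *
np.set_printoptions(precision=4,suppress=True)
P=np.array([.6285,.193,.151])
for n in C: print(n,ray(n,280,210))
# fit boom angle/tilt: show overlays
for ba in [-66.5]:
  b=np.radians(ba);u=np.array([np.cos(b),np.sin(b),0]);h=np.array([np.sin(b),-np.cos(b),0])
  L=P+.2*u
  for t in [.9,1.1,1.2,1.3,1.4,1.5]:
    tab=L+.089*(np.cos(t)*h+np.sin(t)*np.array([0,0,1]))
    top=L+.056*(np.cos(t)*h+np.sin(t)*np.array([0,0,1])); bot=2*L-top
    print(t,'L',proj('top',L),proj('side',L),'tabend',proj('top',tab),proj('side',tab),'rim up/low',proj('top',top),proj('top',bot),proj('side',top),proj('side',bot))
E
```

```text
['Unreachable', 'camera', 'get_obs', 'job_done', 'pinch_z']
0.0187
side (array([ 0.237 , -0.94  ,  1.2549]), array([ 0.24  ,  0.6136, -0.7523]))
top (array([ 0.2263, -0.0018,  1.8544]), array([ 0.2051,  0.002 , -0.9787]))
0.9 L [[279.1135 173.3474]] [[310.5888 188.6031]] tabend [[285.4767 182.9627]] [[298.8656 181.5752]] rim up/low [[283.0492 179.2945]] [[275.3928 167.7251]] [[303.357  184.2677]] [[317.3695 192.668 ]]
1.1 L [[279.1135 173.3474]] [[310.5888 188.6031]] tabend [[283.8164 177.9524]] [[302.5739 176.7277]] rim up/low [[282.0179 176.1914]] [[276.3806 170.6713]] [[305.6449 181.278 ]] [[315.2233 195.4698]]
1.2 L [[279.1135 173.3474]] [[310.5888 188.6031]] tabend [[282.9035 175.349 ]] [[304.5631 174.4809]] rim up/low [[281.4531 174.583 ]] [[276.9153 172.1864]] [[306.8709 179.8896]] [[314.077  196.7782]]
1.3 L [[279.1135 173.3474]] [[310.5888 188.6031]] tabend [[281.949  172.7197]] [[306.6118 172.387 ]] rim up/low [[280.8634 172.96  ]] [[277.4706 173.7111]] [[308.1338 178.5929]] [[312.8956 198.0089]]
1.4 L [[279.1135 173.3474]] [[310.5888 188.6031]] tabend [[280.9639 170.0947]] [[308.696  170.4695]] rim up/low [[280.2554 171.3402]] [[278.0417 175.2315]] [[309.4196 177.4017]] [[311.6898 199.1506]]
1.5 L [[279.1135 173.3474]] [[310.5888 188.6031]] tabend [[279.9596 167.5045]] [[310.7916 168.7496]] rim up/low [[279.6357 169.7413]] [[278.6232 176.7339]] [[310.7142 176.3286]] [[310.4704 200.1925]]
```

```bash
cat >> h.py <<'E'
Z=np.array([0,0,1.])
def lensmodel(P,ba,t):
    u=np.array([np.cos(ba),np.sin(ba),0]);h=np.array([np.sin(ba),-np.cos(ba),0])
    L=P+.2*u;a=np.cos(t)*h+np.sin(t)*Z;n=np.cross(u,a);n=n*np.sign(n[2]) # normal up
    ph=np.linspace(0,2*np.pi,60)
    rims=[L+.056*(np.cos(ph)[:,None]*u+np.sin(ph)[:,None]*a)+s*.006*n for s in(1,-1)]
    tab=[np.array([L+r*a+w*u+s*.005*n for r,w in[(.056,-.014),(.089,-.014),(.089,.014),(.056,.014)]]) for s in (1,-1)]
    return L,a,n,rims,tab
E
cat > ov.py <<'E'
from h import *
def ov(imgs,P,ba,t,out,boxes=dict(top=(245,150,60,50),side=(280,160,60,50)),s=10):
    tiles=[]
    for n in('top','side'):
        u0,v0,w,hh=boxes[n];c=imgs[n][v0:v0+hh,u0:u0+w];c=cv2.resize(c,None,fx=s,fy=s,interpolation=cv2.INTER_CUBIC)
        L,a,nn,rims,tab=lensmodel(P,ba,t)
        for q,col in zip(rims+tab,[(0,255,0),(255,255,0),(0,0,255),(255,0,255)]):
            p=((proj(n,q)-[u0,v0]+.5)*s).astype(int);cv2.polylines(c,[p],True,col,1)
        tiles.append(c)
    cv2.imwrite(out,cv2.resize(np.hstack(tiles),None,fx=.66,fy=.66))
E
python3 - <<'E'
from ov import *
im={n:cv2.imread(f'pics/{n}0.png') for n in('top','side')}
for t in (.9,1.15): ov(im,np.array([.6285,.193,.151]),np.radians(-66.5),t,f'pics/ov{int(t*100)}.png')
E
```

```text
(no output)
```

View pics/ov90.png

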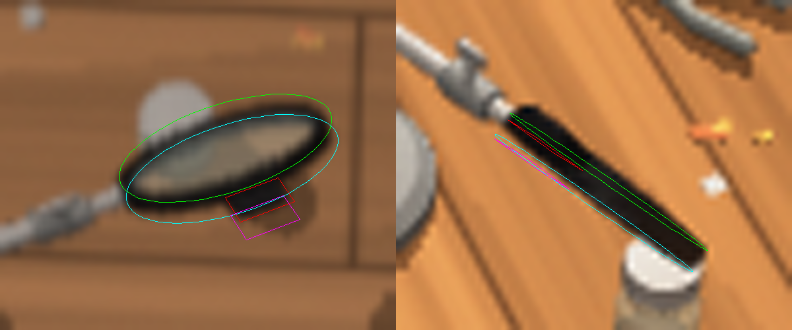

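View pics/ov114.png

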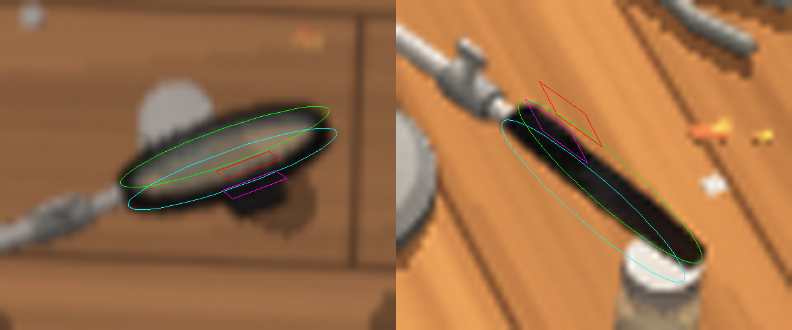

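move_arm([
  [85, [0.3, -0.05, 0], -0.3],
  [85, [1.0, -0.18, 0.1], -1],
  [85, [1.9, -0.35, 0.3], -1.8],
  [85, [2.8, -0.51, 0.5], -2.6],
  [85, [3.7, -0.67, 0.7], -3.3],
  [85, [4.6, -0.84, 0.9], -4],
  [85, [5.5, -1.0, 1.1], -4.6],
  [85, [6.4, -1.17, 1.3], -5],
  [85, [7.1, -1.3, 1.4], -5.3],
  [85, [7.4, -1.35, 1.5], -5.3],
])

```text
clock: 1.15
eef_pos: [0.4724, -0.319, 0.118]
tool_rot: [0.917, 0.4, 0.0, -0.0]
ft_force: [-0.6, -1.2, 0.2]
grip_width: 0.0851
```

```bash
cat > snap.py <<'E'
import sys,json,pickle
from h import *
from workcell import *
def snap(n,tag):
    o=get_obs();c=camera(n);im=cv2.cvtColor(c['color'],cv2.COLOR_RGB2BGR)
    cv2.imwrite(f'pics/{n}{tag}.png',im);pickle.dump(o,open(f'pics/{n}{tag}.pkl','wb'));return o,im
if __name__=='__main__':
    np.set_printoptions(precision=4,suppress=True)
    for n in sys.argv[2:]: o,_=snap(n,sys.argv[1])
    print(o['clock'],o['eef_pos'],R.from_quat(o['tool_rot']).as_matrix(),o['ft_force'],o['grip_width'],o['joint_pos'])
E
python3 snap.py 1 wrist
```

```text
1.15 [ 0.4724 -0.319   0.118 ] [[ 0.6802  0.733  -0.0002]
 [ 0.733  -0.6802  0.0008]
 [ 0.0005 -0.0007 -1.    ]] [-0.641  -1.1643  0.1506] 0.08513140525321454 [-0.5943  0.4205  0.0592  1.2102  0.0006  1.7246]
```

View pics/wrist1.png

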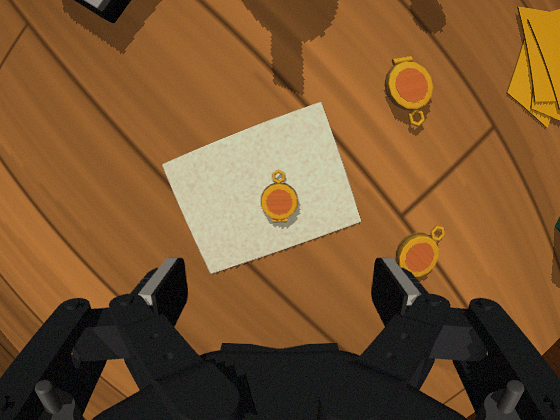

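The wrist view shows the locket at (279.5,201), its bail at (279,176) and its hinge at (279,219), so the bail axis already lies along tool x.

Run:
```python
from h import *;import pickle
np.set_printoptions(precision=4,suppress=True)
crop(cv2.imread('pics/wrist1.png'),240,160,80,70,8,'pics/w1c.png')
o=pickle.load(open('pics/wrist1.pkl','rb'));Ti=np.linalg.inv(T(o))
for p,z in[((279.5,201.5),.013),((279,176),.008),((279,218),.008)]:
    w=watz(o,*p,z);print(w,(Ti@np.append(w,1))[:3]/.05)
```

```text
[ 0.4697 -0.3207  0.013 ] [-0.0634 -0.0155  2.0996]
[ 0.4846 -0.304   0.008 ] [ 0.3847 -0.0248  2.1998]
[ 0.4579 -0.3328  0.008 ] [-0.401  -0.0246  2.1995]
```

View pics/w1c.png

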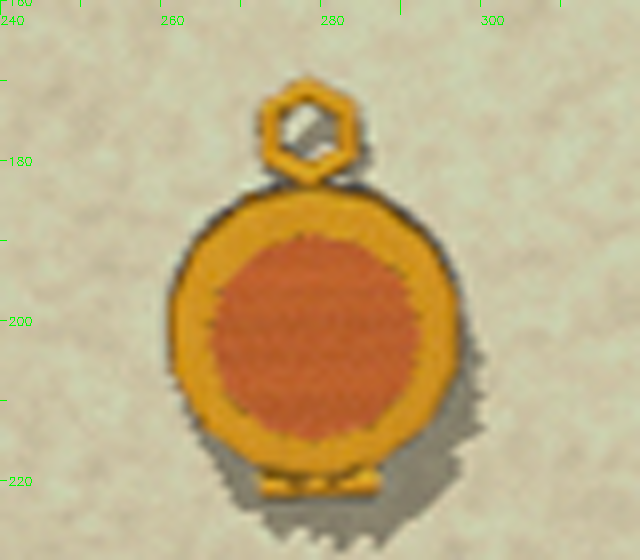

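move_arm([
  [70, [-0.06, -0.02, 0.2], 0],
  [65, [-0.06, -0.02, 0.6], 0],
  [60, [-0.06, -0.02, 1.1], 0],
  [60, [-0.06, -0.02, 1.6], 0],
  [60, [-0.06, -0.02, 2.0], 0],
  [60, [-0.06, -0.02, 2.2], 0],
  [60, [-0.06, -0.02, 2.3], 0],
  [50, [-0.06, -0.02, 2.3], 0],
  [40, [-0.06, -0.02, 2.3], 0],
  [30, [-0.06, -0.02, 2.3], 0],
])

```text
clock: 2.2
eef_pos: [0.468, -0.3233, 0.0052]
tool_rot: [0.917, 0.398, 0.001, 0.001]
ft_force: [-0.1, -0.6, 0.9]
grip_width: 0.0302
```

```bash
python3 snap.py 2 wrist
```

```text
2.2 [ 0.468  -0.3233  0.0052] [[ 0.6832  0.7302  0.0019]
 [ 0.7302 -0.6832 -0.0014]
 [ 0.0003  0.0023 -1.    ]] [-0.1091 -0.5841  0.9143] 0.03016045655293079 [-0.6045  0.5196 -0.1022  0.9467 -0.0001  1.7184]
```

View pics/wrist2.png

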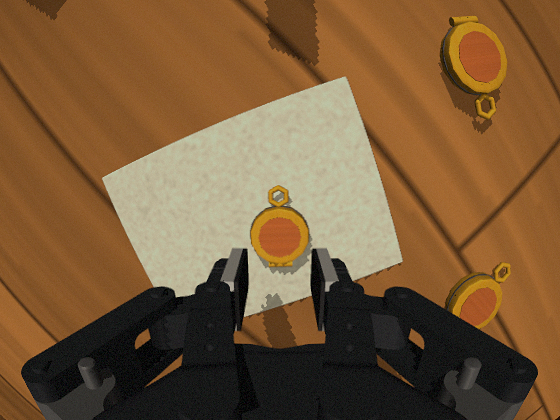

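Run:
```python
from h import *;import pickle
np.set_printoptions(precision=4,suppress=True)
o=pickle.load(open('pics/wrist2.pkl','rb'))
print(wproj(o,[.4697,-.3207,.013]), watz(o,279.5,237,.013),np.linalg.inv(T(o))@np.append(watz(o,279.5,237,.013),1))
M=T(o)
for x in(.011,-.011):
  for z in (0,-.004,-.01,-.02,-.037): print(x,z,wproj(o,(M@np.array([x,-.015,z,1]))[:3]),wproj(o,(M@np.array([x,.015,z,1]))[:3]))
```

```text
[[280.0739 236.6714]] [ 0.4693 -0.3206  0.013 ] [ 0.0029 -0.0008 -0.0078  1.    ]
0.011 0 [[254.8701 219.1353]] [[306.8666 219.1627]]
0.011 -0.004 [[254.356  221.1219]] [[307.438  221.1489]]
0.011 -0.01 [[253.5447 224.2616]] [[308.3398 224.2878]]
0.011 -0.02 [[252.0742 229.9675]] [[309.9741 229.9918]]
0.011 -0.037 [[249.1701 241.2914]] [[313.2001 241.3096]]
-0.011 0 [[255.7017 254.4347]] [[305.8901 254.4474]]
-0.011 -0.004 [[255.2348 257.0385]] [[306.4077 257.0501]]
-0.011 -0.01 [[254.5013 261.1373]] [[307.2209 261.1469]]
-0.011 -0.02 [[253.1822 268.5329]] [[308.683  268.5381]]
-0.011 -0.037 [[250.6181 282.9998]] [[311.5235 282.9938]]
```

```bash
python3 - <<'E'
from h import *
crop(cv2.imread('pics/wrist2.png'),200,170,160,130,5,'pics/w2c.png')
E
python3 snap.py 2b side
python3 - <<'E'
from h import *
crop(cv2.imread('pics/side2b.png'),200,260,140,110,5,'pics/s2c.png')
E
```

```text
2.25 [ 0.4679 -0.3231  0.0051] [[ 0.6831  0.7304  0.0017]
 [ 0.7304 -0.6831 -0.0012]
 [ 0.0003  0.0021 -1.    ]] [ 0.3173 -0.2984 -0.6417] 0.030056573183051535 [-0.6043  0.5197 -0.1024  0.9466 -0.0001  1.7184]
```

View pics/w2c.png

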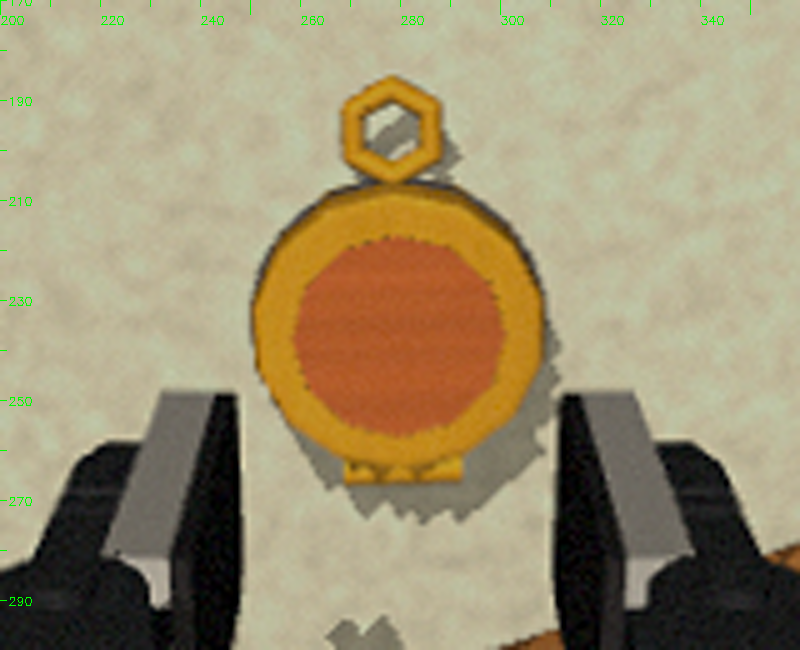

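View pics/s2c.png

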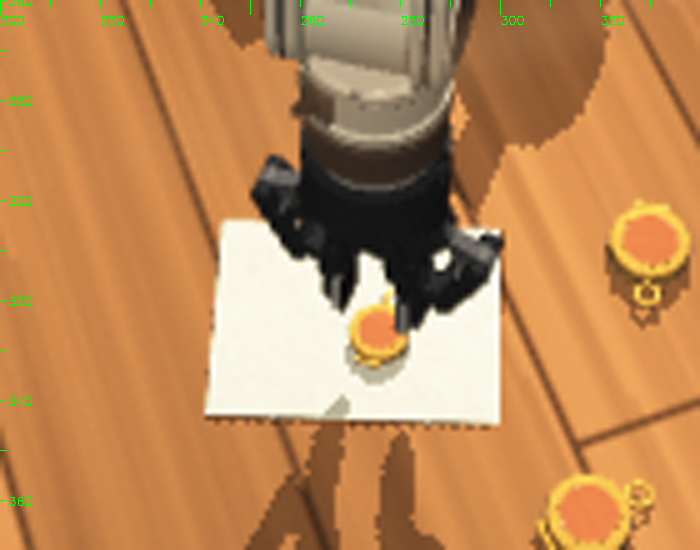

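Run:
```python
from h import *;import pickle
np.set_printoptions(precision=3,suppress=True)
o=pickle.load(open('pics/side2b.pkl','rb'));M=T(o)
for z in(0,-.02,-.03,-.04,-.05):
  print(z,[proj('side',(M@np.array([x,y,z,1]))[:3])[0] for x in(.011,-.011) for y in(-.018,.018)])
o=pickle.load(open('pics/wrist2.pkl','rb'));M=T(o)
# pad tip corners: inner-front edge at (247.5,249), back corner of top strip (234,283)?
for z in(0,-.01,-.02,-.03,-.04,-.05):
  for px in[(247.5,249),(311.5,249),(242,249)]:
    w=watz(o,*px,M[2,3]-z);print(z,px,(np.linalg.inv(M)@np.append(w,1))[:3])
```

```text
0 [array([270.449, 323.   ]), array([282.41 , 327.499]), array([267.329, 329.639]), array([279.388, 334.225])]
-0.02 [array([270.396, 319.458]), array([282.489, 323.983]), array([267.241, 326.135]), array([279.434, 330.749])]
-0.03 [array([270.37 , 317.657]), array([282.529, 322.196]), array([267.196, 324.354]), array([279.457, 328.982])]
-0.04 [array([270.342, 315.837]), array([282.57 , 320.389]), array([267.151, 322.553]), array([279.481, 327.195])]
-0.05 [array([270.315, 313.996]), array([282.611, 318.561]), array([267.105, 320.731]), array([279.504, 325.388])]
0 (247.5, 249) [-0.008 -0.02  -0.   ]
0 (311.5, 249) [-0.008  0.018  0.   ]
0 (242, 249) [-0.008 -0.023 -0.   ]
-0.01 (247.5, 249) [-0.004 -0.019 -0.01 ]
-0.01 (311.5, 249) [-0.004  0.017 -0.01 ]
-0.01 (242, 249) [-0.004 -0.022 -0.01 ]
-0.02 (247.5, 249) [ 0.    -0.018 -0.02 ]
-0.02 (311.5, 249) [ 0.     0.016 -0.02 ]
-0.02 (242, 249) [ 0.    -0.021 -0.02 ]
-0.03 (247.5, 249) [ 0.004 -0.017 -0.03 ]
-0.03 (311.5, 249) [ 0.004  0.015 -0.03 ]
-0.03 (242, 249) [ 0.004 -0.019 -0.03 ]
-0.04 (247.5, 249) [ 0.008 -0.016 -0.04 ]
-0.04 (311.5, 249) [ 0.008  0.014 -0.04 ]
-0.04 (242, 249) [ 0.008 -0.018 -0.04 ]
-0.05 (247.5, 249) [ 0.012 -0.015 -0.05 ]
-0.05 (311.5, 249) [ 0.012  0.013 -0.05 ]
-0.05 (242, 249) [ 0.012 -0.017 -0.05 ]
```

The reported TCP is at z≈5 mm, but both views put the fingertips about 40 mm above the pad. The pads passed 34 mm without touching anything, and the force is about 0. I'll reopen, lower partway and look again.

move_arm([
  [45, [0, 0, 0], 0],
  [60, [0.03, 0, 0], 0],
  [60, [0.05, 0, 0], 0],
  [60, [0.05, 0, 0.05], 0],
  [60, [0.05, 0, 0.15], 0],
  [60, [0.05, 0, 0.25], 0],
  [60, [0.05, 0, 0.3], 0],
  [60, [0.05, 0, 0.3], 0],
  [60, [0.05, 0, 0.3], 0],
  [60, [0.05, 0, 0.3], 0],
])

```text
clock: 3.3
eef_pos: [0.469, -0.3209, -0.0109]
tool_rot: [0.917, 0.398, 0.0, 0.0]
ft_force: [-0.3, 0.0, -0.1]
grip_width: 0.0602
```

```bash
python3 snap.py 3 side wrist
python3 - <<'E'
from h import *
a=cv2.imread('pics/side3.png')[260:370,200:340];a=cv2.resize(a,None,fx=4,fy=4,interpolation=cv2.INTER_CUBIC)
cv2.imwrite('pics/s3c.png',a)
E
```

```text
3.35 [ 0.4691 -0.3209 -0.0108] [[ 0.6831  0.7303  0.0003]
 [ 0.7303 -0.6831 -0.0002]
 [ 0.0001  0.0004 -1.    ]] [-0.0447 -0.1525  0.375 ] 0.05980573443471396 [-0.6     0.5392 -0.1176  0.9137  0.      1.7228]
```

View pics/s3c.png

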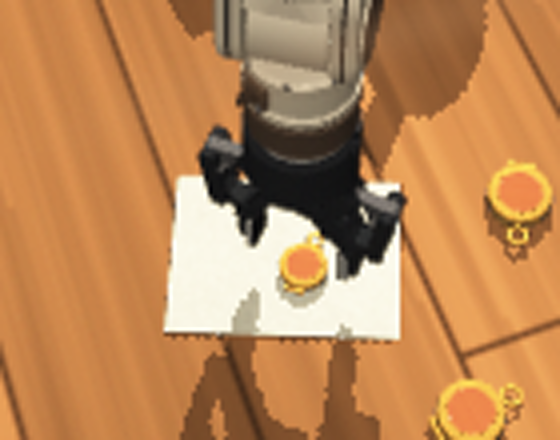

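View pics/wrist3.png

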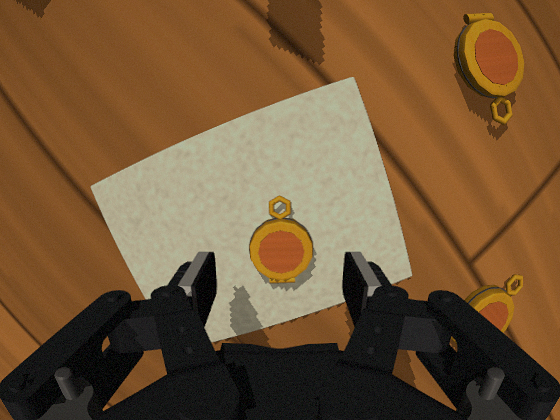

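Run:
```python
from h import *;import pickle
np.set_printoptions(precision=4,suppress=True)
o=pickle.load(open('pics/wrist3.pkl','rb'));M=T(o)
for z in(-.02,-.03,-.035,-.04,-.045,-.05,-.055):
  w=[(np.linalg.inv(M)@np.append(watz(o,*px,M[2,3]-z),1))[:2] for px in[(214.5,252),(344,252),(206,322)]];print(z,*w,w[1][1]-w[0][1])
w=watz(o,281,248,.013);print(w,(np.linalg.inv(M)@np.append(w,1))[:3]/.05)
```

```text
-0.02 [-0.0016 -0.0356] [-0.0015  0.0338] [-0.0473 -0.0445] 0.06941866722778706
-0.03 [ 0.0025 -0.0335] [0.0025 0.0316] [-0.0403 -0.0418] 0.06507209782269796
-0.035 [ 0.0045 -0.0324] [0.0046 0.0305] [-0.0369 -0.0404] 0.06289881312015333
-0.04 [ 0.0066 -0.0313] [0.0066 0.0295] [-0.0334 -0.0391] 0.06072552841760881
-0.045 [ 0.0086 -0.0302] [0.0087 0.0284] [-0.0299 -0.0377] 0.058552243715064234
-0.05 [ 0.0107 -0.0291] [0.0107 0.0273] [-0.0264 -0.0363] 0.056378959012519714
-0.055 [ 0.0127 -0.028 ] [0.0127 0.0262] [-0.023 -0.035] 0.054205674309975194
[ 0.4708 -0.319   0.013 ] [ 0.0503 -0.0004 -0.4761]
```

move_arm([
  [60, [0.02, 0, 0.1], 0],
  [60, [0.03, 0, 0.2], 0],
  [60, [0.03, 0, 0.3], 0],
  [55, [0.03, 0, 0.35], 0],
  [52, [0.03, 0, 0.38], 0],
  [50, [0.03, 0, 0.4], 0],
  [48, [0.03, 0, 0.4], 0],
  [46, [0.03, 0, 0.4], 0],
  [44, [0.03, 0, 0.4], 0],
  [44, [0.03, 0, 0.4], 0],
])

```text
clock: 4.4
eef_pos: [0.4701, -0.3197, -0.0308]
tool_rot: [0.917, 0.398, 0.0, 0.0]
ft_force: [0.7, 0.6, -0.5]
grip_width: 0.0444
```

```bash
python3 snap.py 4 wrist side
python3 - <<'E'
from h import *
crop(cv2.imread('pics/side4.png'),230,290,100,80,5,'pics/s4c.png')
E
```

```text
4.45 [ 0.47   -0.3197 -0.0308] [[ 0.6831  0.7303  0.0002]
 [ 0.7303 -0.6831 -0.0001]
 [ 0.0001  0.0003 -1.    ]] [ 0.0097  0.6607 -1.4883] 0.04412789170486582 [-0.5974  0.5644 -0.1359  0.8702  0.      1.7255]
```

View pics/wrist4.png

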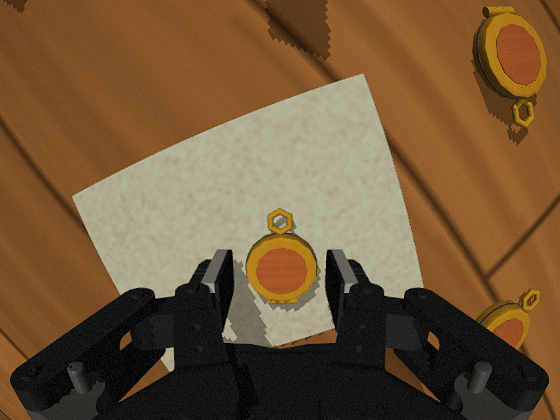

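View pics/s4c.png

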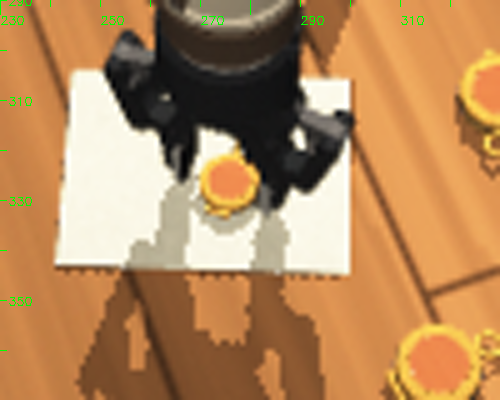

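move_arm([
  [44, [0.02, 0, 0.03], 0],
  [44, [0.02, 0, 0.06], 0],
  [44, [0.02, 0, 0.09], 0],
  [44, [0.02, 0, 0.11], 0],
  [44, [0.02, 0, 0.11], 0],
  [40, [0.02, 0, 0.11], 0],
  [36, [0.02, 0, 0.11], 0],
  [32, [0.02, 0, 0.11], 0],
  [28, [0.02, 0, 0.11], 0],
  [28, [0.02, 0, 0.11], 0],
])

```text
clock: 5.5
eef_pos: [0.4712, -0.3191, -0.0346]
tool_rot: [0.917, 0.398, 0.001, 0.001]
ft_force: [-3.0, 2.3, 11.3]
grip_width: 0.0313
```

```bash
python3 snap.py 5 wrist
```

```text
5.5 [ 0.4712 -0.3191 -0.0346] [[ 0.683   0.7304  0.0015]
 [ 0.7304 -0.683  -0.0007]
 [ 0.0005  0.0016 -1.    ]] [-3.0269  2.3391 11.3436] 0.03134318048023807 [-0.5955  0.5694 -0.1392  0.8606  0.0003  1.7272]
```

View pics/wrist5.png

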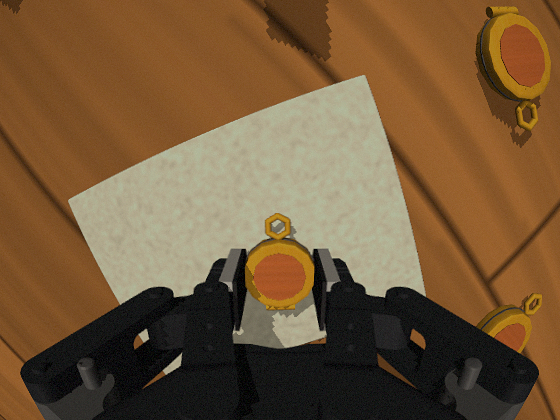

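Run:
```python
from h import *
from snap import snap
crop(cv2.imread('pics/wrist5.png'),220,200,120,110,6,'pics/w5c.png')
o,im=snap('side','5b');print(o['grip_width'],o['ft_force'],o['eef_pos']);crop(im,230,290,100,80,6,'pics/s5c.png')
```

```text
0.03137172102158545 [-2.48083674  1.77462081 12.46638112] [ 0.47116233 -0.31916721 -0.03465176]
```

View pics/w5c.png

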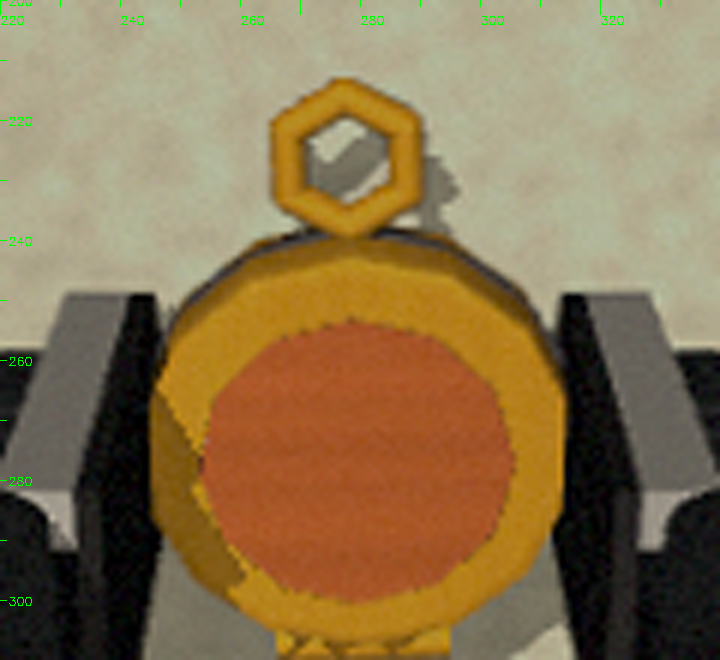

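View pics/s5c.png

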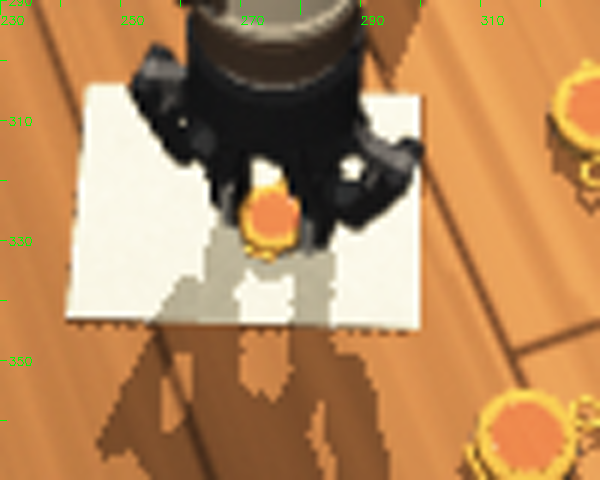

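The locket sits between the pads, with the bail forward, and the tips just touch the mat (about 12 N). I'll firm the grip and lift.

move_arm([
  [15, [0, 0, 0], 0],
  [15, [0, 0, -0.03], 0],
  [15, [0, 0, -0.08], 0],
  [15, [0, 0, -0.15], 0],
  [15, [0, 0, -0.3], 0],
  [15, [0, 0, -0.6], 0],
  [15, [0, 0, -1.0], 0],
  [15, [0, 0, -1.5], 0],
  [15, [0, 0, -1.9], 0],
  [15, [0, 0, -2.0], 0],
])

```text
clock: 6.6
eef_pos: [0.4724, -0.3202, 0.0665]
tool_rot: [0.917, 0.398, 0.001, 0.002]
ft_force: [0.9, -0.4, -0.1]
grip_width: 0.0315
```

```bash
python3 snap.py 6 wrist
```

```text
6.6 [ 0.4724 -0.3202  0.0665] [[ 0.6831  0.7303  0.0044]
 [ 0.7303 -0.6831 -0.003 ]
 [ 0.0008  0.0052 -1.    ]] [ 0.8871 -0.4245 -0.0678] 0.03145952540638119 [-0.5956  0.4575 -0.0251  1.0829 -0.      1.7272]
```

View pics/wrist6.png

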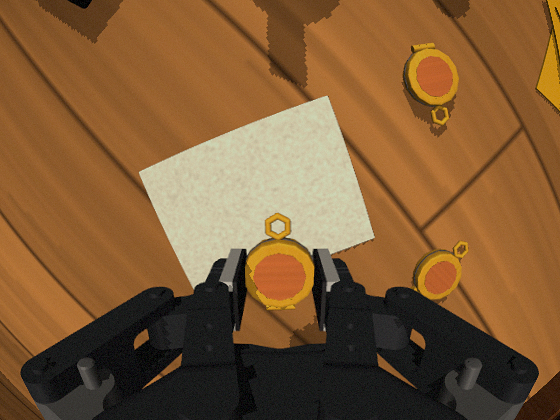

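Run:
```python
from h import *;import pickle
np.set_printoptions(precision=4,suppress=True)
o=pickle.load(open('pics/wrist6.pkl','rb'));M=T(o)
w=watz(o,280.5,273,M[2,3]+.0476);off=(np.linalg.inv(M)@np.append(w,1))[:3];print('off',off)
b=watz(o,277.5,227,M[2,3]+.0426);print('bail',(np.linalg.inv(M)@np.append(b,1))[:3])
y=np.radians(8);Rf=np.array([[np.cos(y),np.sin(y)],[np.sin(y),-np.cos(y)]])
t=np.array([.5115,-.0195])-Rf@off[:2];print('tcp target',t)
d=np.append(t-M[:2,3],0);print(M[:3,:3].T@d/.05)
```

```text
off [-0.0003 -0.0003 -0.0476]
bail [ 0.0198 -0.0017 -0.0426]
tcp target [ 0.5118 -0.0198]
[ 4.926  -3.5275 -0.0145]
```

move_arm([
  [15, [0.15, -0.11, 0], 0.3],
  [15, [0.6, -0.43, 0], 1.0],
  [15, [1.2, -0.86, 0], 1.8],
  [15, [1.9, -1.36, 0], 2.7],
  [15, [2.6, -1.86, 0], 3.6],
  [15, [3.3, -2.36, 0], 4.5],
  [15, [4.0, -2.86, 0], 5.4],
  [15, [4.5, -3.22, 0], 6.1],
  [15, [4.8, -3.44, 0], 6.4],
  [15, [4.93, -3.53, 0], 6.5],
])

```text
clock: 7.65
eef_pos: [0.5093, -0.0164, 0.0623]
tool_rot: [0.998, 0.07, -0.001, -0.0]
ft_force: [0.3, -1.0, -1.3]
grip_width: 0.0311
```

```bash
python3 snap.py 7 wrist
```

```text
7.65 [ 0.5093 -0.0164  0.0623] [[ 0.9901  0.14   -0.0021]
 [ 0.14   -0.9901  0.0003]
 [-0.0021 -0.0006 -1.    ]] [ 0.3415 -0.9994 -1.2589] 0.031147534921408832 [-0.0324  0.358  -0.1932  1.0217  0.0002  2.9687]
```

View pics/wrist7.png

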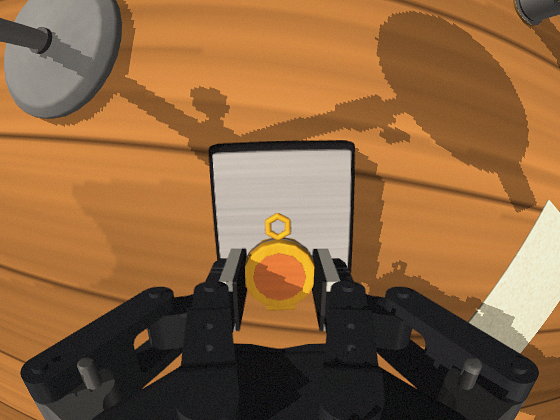

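Run:
```python
from h import *
crop(cv2.imread('pics/wrist7.png'),200,135,165,135,4,'pics/w7c.png')
```

```text
(no output)
```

View pics/w7c.png

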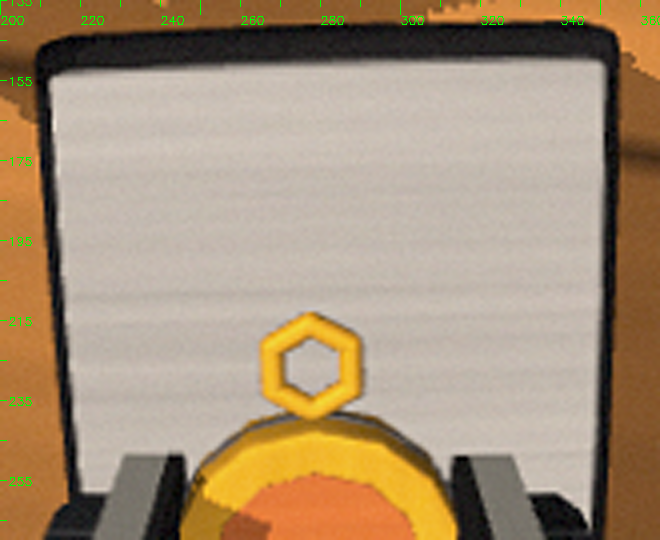

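Run:
```python
from h import *;import pickle
np.set_printoptions(precision=4,suppress=True)
o=pickle.load(open('pics/wrist7.pkl','rb'));M=T(o)
f=lambda u,v,z:(np.linalg.inv(M)@np.append(watz(o,u,v,z),1))[:2]
tl,tr,le,re=[f(u,v,.036) for u,v in[(212.5,153),(351.3,150),(219,257.5),(348.8,265)]]
print(tl,tr,le,re,np.linalg.norm(tl-tr))
d=(tr-tl)/np.linalg.norm(tr-tl);n=np.array([-abs(d[1])*0-d[1],d[0]]);n=np.array([d[1],-d[0]]);n=n if n[0]<0 else -n
c=(tl+tr)/2+n*.045;print('ctr tool',c,'world',(M@np.append(np.append(c,0),1))[:2])
# via side edges
print(np.degrees(np.arctan2(*(tr-tl))),np.degrees(np.arctan2(*(tl-le)[::-1])),np.degrees(np.arctan2(*(tr-re)[::-1])))
print('locket',f(280.5,272,M[2,3]+.0476))
```

```text
[ 0.0473 -0.0437] [0.0494 0.0452] [-0.0246 -0.0428] [-0.0304  0.048 ] 0.08899858839308762
ctr tool [0.0034 0.0018] world [ 0.5129 -0.0177]
1.335777789334147 -0.7432289167663374 -2.0054122687546703
locket [ 0.0002 -0.0003]
```

move_arm([
  [15, [0.03, 0.02, 0.1], 0],
  [15, [0.065, 0.04, 0.3], 0],
  [15, [0.065, 0.04, 0.55], 0],
  [15, [0.065, 0.04, 0.8], 0],
  [15, [0.065, 0.04, 1.0], 0],
  [15, [0.065, 0.04, 1.1], 0],
  [15, [0.065, 0.04, 1.16], 0],
  [15, [0.065, 0.04, 1.2], 0],
  [15, [0.065, 0.04, 1.22], 0],
  [15, [0.065, 0.04, 1.22], 0],
])

```text
clock: 8.7
eef_pos: [0.5139, -0.0199, 0.0028]
tool_rot: [0.998, 0.069, 0.0, 0.0]
ft_force: [-0.2, 0.1, -0.9]
grip_width: 0.031
```

```bash
python3 snap.py 8 side wrist
python3 - <<'E'
from h import *
crop(cv2.imread('pics/side8.png'),200,190,120,90,6,'pics/s8c.png')
E
```

```text
8.75 [ 0.5139 -0.0198  0.0029] [[ 0.9905  0.1378  0.0008]
 [ 0.1378 -0.9905 -0.    ]
 [ 0.0007  0.0001 -1.    ]] [-0.8404  0.4397  0.5054] 0.031074559196839286 [-0.0385  0.4336 -0.2574  0.879   0.      2.9648]
```

View pics/s8c.png

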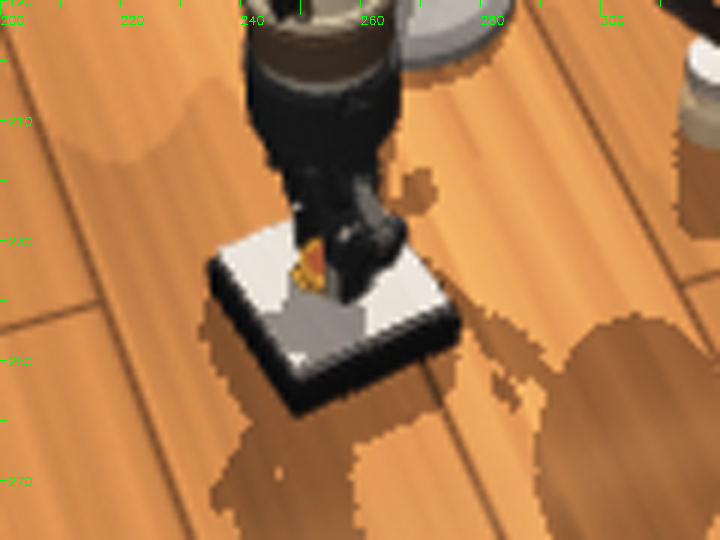

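View pics/wrist8.png

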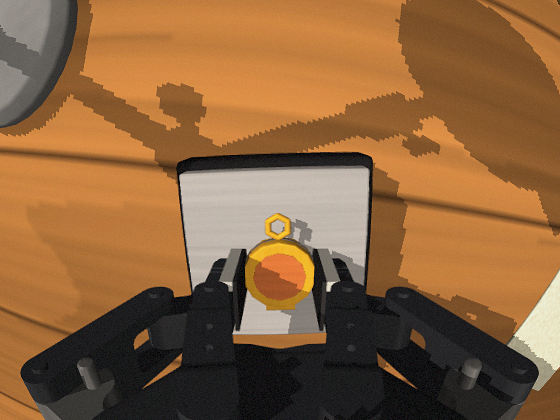

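Run:
```python
from h import *;import pickle
np.set_printoptions(precision=4,suppress=True)
o=pickle.load(open('pics/wrist8.pkl','rb'));M=T(o)
f=lambda u,v,z:(np.linalg.inv(M)@np.append(watz(o,u,v,z),1))[:2]
for p in [(181.5,172),(371,168),(279,332),(192,290)]: print(p,f(*p,.036))
tl,tr=f(181.5,172,.036),f(371,168,.036);d=(tr-tl)/np.linalg.norm(tr-tl);n=np.array([d[1],-d[0]]);n=n if n[0]<0 else -n
print('ctr',(tl+tr)/2+n*.045,np.linalg.norm(tr-tl)); print('locket',f(280.5,272,M[2,3]+.0476))
crop(cv2.imread('pics/wrist8.png'),170,150,210,190,3,'pics/w8c.png')
```

```text
(181.5, 172) [ 0.0435 -0.0467]
(371, 168) [0.0454 0.0417]
(279, 332) [-0.0436 -0.001 ]
(192, 290) [-0.0181 -0.0465]
ctr [-0.0005 -0.0015] 0.08844542431165647
locket [ 0.0002 -0.0003]
```

View pics/w8c.png

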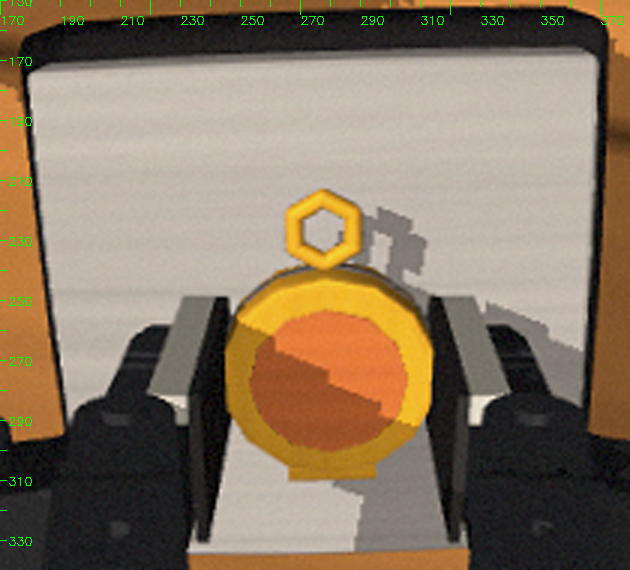

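move_arm([
  [15, [0, -0.02, 0.01], 0],
  [15, [0, -0.02, 0.02], 0],
  [15, [0, -0.02, 0.03], 0],
  [15, [0, -0.02, 0.04], 0],
  [15, [0, -0.02, 0.05], 0],
  [15, [0, -0.02, 0.06], 0],
  [15, [0, -0.02, 0.07], 0],
  [15, [0, -0.02, 0.08], 0],
  [15, [0, -0.02, 0.08], 0],
  [15, [0, -0.02, 0.08], 0],
])

```text
clock: 9.8
eef_pos: [0.5134, -0.0189, -0.0015]
tool_rot: [0.998, 0.069, -0.0, 0.0]
ft_force: [-0.9, 1.4, -0.1]
grip_width: 0.0311
```

move_arm([
  [15, [0, 0, 0.01], 0],
  [15, [0, 0, 0.02], 0],
  [15, [0, 0, 0.03], 0],
  [15, [0, 0, 0.03], 0],
  [15, [0, 0, 0.04], 0],
  [15, [0, 0, 0.04], 0],
  [15, [0, 0, 0.05], 0],
  [15, [0, 0, 0.05], 0],
  [15, [0, 0, 0.05], 0],
  [15, [0, 0, 0.05], 0],
])

```text
clock: 10.8
eef_pos: [0.5135, -0.0189, -0.0017]
tool_rot: [0.998, 0.069, 0.001, 0.0]
ft_force: [-5.0, 0.8, 17.0]
grip_width: 0.0315
```

```bash
python3 snap.py 9 side
python3 - <<'E'
from h import *
crop(cv2.imread('pics/side9.png'),225,205,70,70,8,'pics/s9c.png')
E
```

```text
10.8 [ 0.5135 -0.0189 -0.0017] [[ 0.9905  0.1377  0.0013]
 [ 0.1377 -0.9905 -0.0001]
 [ 0.0012  0.0002 -1.    ]] [-4.9733  0.8436 17.0246] 0.031518465005902045 [-0.0367  0.4385 -0.264   0.867  -0.      2.9667]
```

View pics/s9c.png

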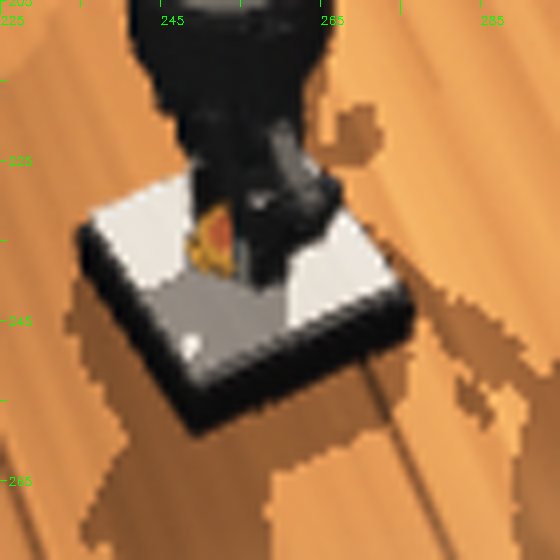

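Contact came at the predicted height (17 N). I'll ease off, open and lift.

move_arm([
  [15, [0, 0, -0.03], 0],
  [15, [0, 0, -0.04], 0],
  [30, [0, 0, -0.04], 0],
  [38, [0, 0, -0.04], 0],
  [45, [0, 0, -0.04], 0],
  [52, [0, 0, -0.04], 0],
  [56, [0, 0, -0.1], 0],
  [56, [0, 0, -0.4], 0],
  [56, [0, 0, -0.9], 0],
  [56, [0, 0, -1.5], 0],
])

```text
clock: 11.85
eef_pos: [0.5122, -0.0188, 0.0708]
tool_rot: [0.998, 0.069, -0.002, -0.0]
ft_force: [0.2, 0.1, -0.2]
grip_width: 0.056
```

```bash
python3 snap.py 10 wrist
```

```text
11.85 [ 0.5122 -0.0188  0.0708] [[ 0.9905  0.1377 -0.003 ]
 [ 0.1377 -0.9905  0.0001]
 [-0.003  -0.0005 -1.    ]] [ 0.1776  0.0981 -0.2035] 0.05595801685954098 [-0.0367  0.3555 -0.1721  1.0462  0.      2.9667]
```

View pics/wrist10.png

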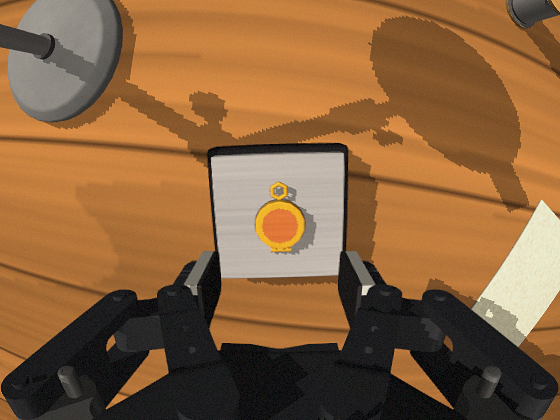

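move_arm([
  [56, [0, 0, -0.4], 0],
  [56, [0, 0, -1.0], 0],
  [56, [0, 0, -1.7], 0],
  [56, [0, 0, -2.4], -0.4],
  [56, [0.2, 0, -2.8], -0.9],
  [56, [0.5, 0, -3.0], -1.4],
  [56, [0.8, 0, -3.1], -1.9],
  [56, [1.1, 0, -3.1], -2.3],
  [56, [1.3, 0, -3.1], -2.6],
  [56, [1.4, 0, -3.1], -2.6],
])

```text
clock: 12.9
eef_pos: [0.5834, -0.0091, 0.2256]
tool_rot: [0.979, 0.204, -0.0, -0.0]
ft_force: [-0.5, -1.0, 0.1]
grip_width: 0.0561
```

```bash
python3 snap.py 11 wrist side top
python3 - <<'E'
from h import *
a=cv2.imread('pics/side11.png')[140:270,210:350];b=cv2.imread('pics/top11.png')[140:270,200:340]
cv2.imwrite('pics/c11.png',np.hstack([cv2.resize(x,None,fx=2.8,fy=2.8,interpolation=cv2.INTER_CUBIC) for x in(a,b)]))
E
```

```text
13.0 [ 0.583  -0.0092  0.2255] [[ 0.9172  0.3985 -0.0007]
 [ 0.3985 -0.9172  0.    ]
 [-0.0006 -0.0003 -1.    ]] [-1.2943  0.0103 -0.4874] 0.055871722252318984 [-0.0157  0.4016  0.3119  1.4818 -0.      2.716 ]
```

View pics/wrist11.png

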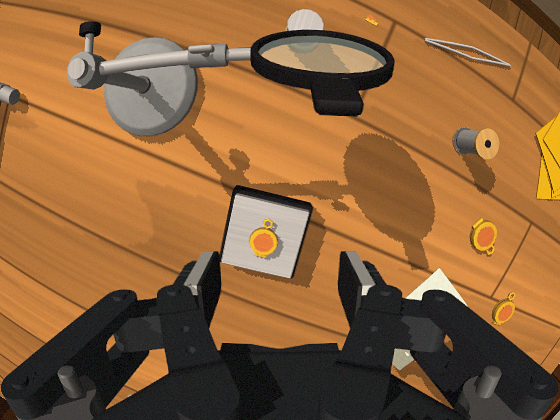

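View pics/c11.png

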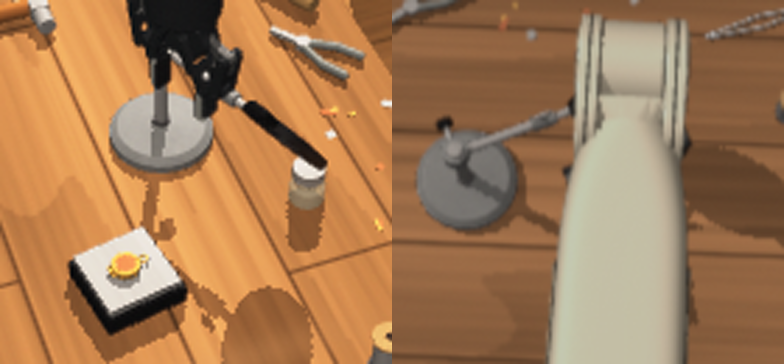

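The wrist view shows the whole magnifier, the locket on the block at (264,242), and the tab at ≈(338,100). I'll zoom in for a model fit.

Run:
```python
from h import *
im=cv2.imread('pics/wrist11.png')
crop(im,235,10,165,115,4,'pics/w11a.png')
crop(im,60,10,200,135,4,'pics/w11b.png')
```

```text
(no output)
```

View pics/w11a.png

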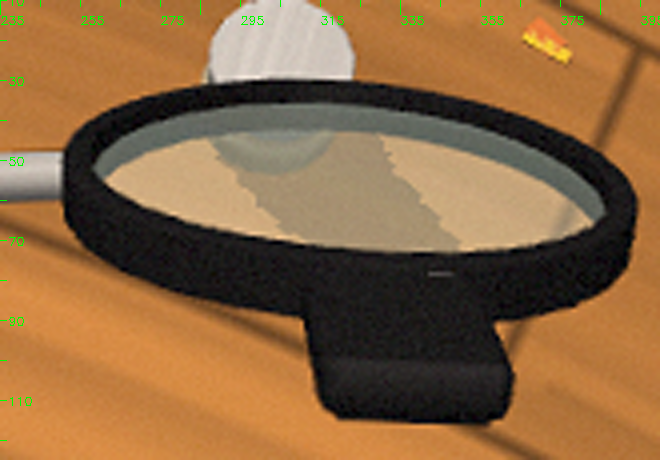

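View pics/w11b.png

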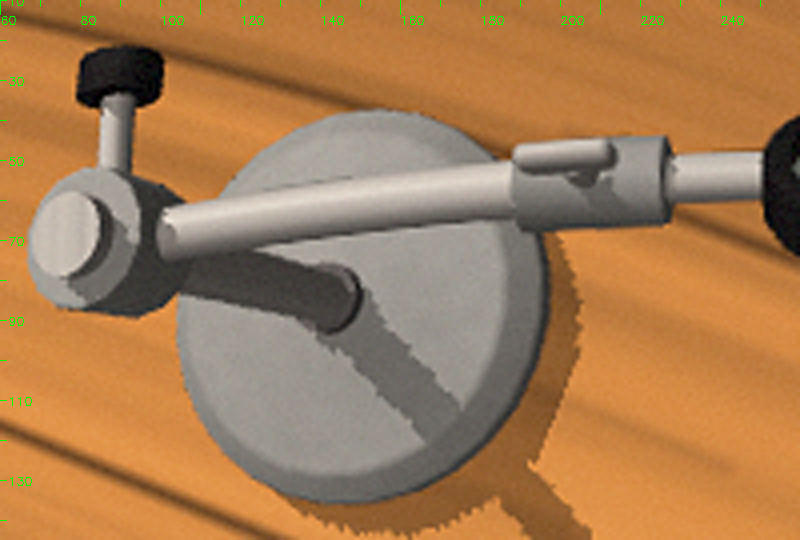

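Run:
```python
from h import *
crop(cv2.imread('pics/wrist11.png'),215,180,105,105,6,'pics/w11c.png')
crop(cv2.imread('pics/side11.png'),230,215,60,50,10,'pics/s11c.png')
```

```text
(no output)
```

View pics/w11c.png

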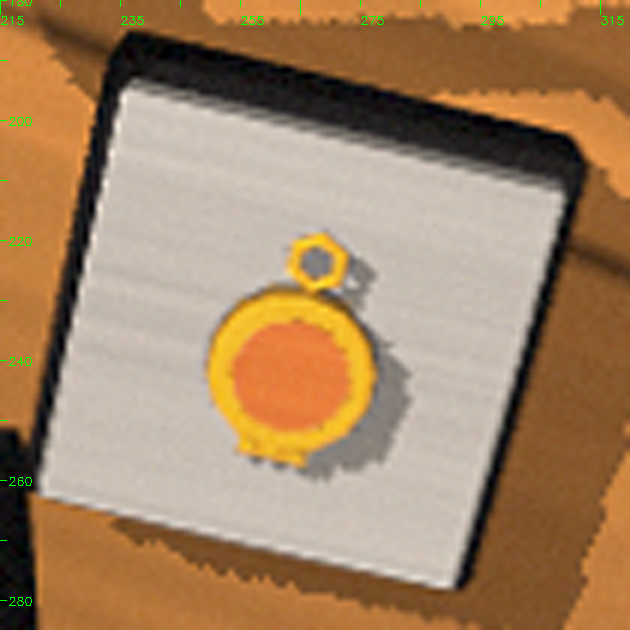

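View pics/s11c.png

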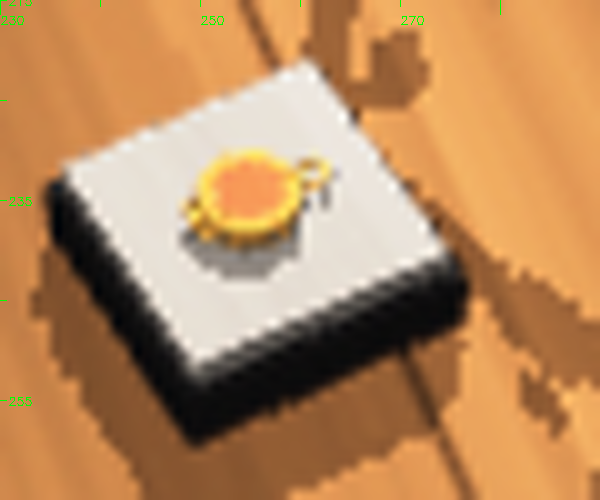

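```bash
cat > fit.py <<'E'
from h import *;import pickle
from scipy.optimize import least_squares
np.set_printoptions(precision=4,suppress=True)
o=pickle.load(open('pics/wrist11.pkl','rb'))
# params: Px,Py,ba,t, locket xy, offsets wrist xyz, top xyz, side xyz (mm)
def feats(x):
    P=np.array([x[0],x[1],.151]);L,a,n,rims,tab=lensmodel(P,x[2],x[3]);rim=np.vstack(rims);u=np.array([np.cos(x[2]),np.sin(x[2]),0])
    W=lambda q:wproj(o,np.atleast_2d(q)+x[6:9]*1e-3);Tt=lambda q:proj('top',np.atleast_2d(q)+x[9:12]*1e-3);S=lambda q:proj('side',np.atleast_2d(q)+x[12:15]*1e-3)
    lo=np.array([x[4],x[5],.046]);r=[];
    w=W(rim);r+=list((np.array([w[:,0].min()-251,w[:,0].max()-394.3,w[:,1].min()-30])/1.5))
    # tab: end-face corners (n side upper / -n lower)
    c=W(np.vstack([tab[0][1:3],tab[1][1:3]]));c=c[np.argsort(c[:,0])]
    e=L+.089*a
    # end face centre and width
    r+=list((W(e)[0]-np.array([338.3,107.5]))/1.5)
    r.append(((c[-1,0]-c[0,0])-48)/1.5)
    r+=list((W([x[0],x[1],.02])[0]-[143.5,84])/2)
    r+=list((W(lo)[0]-[263.5,241.3])/1)
    p=Tt(rim);r+=[p[:,0].min()-263,p[:,0].max()-294.8,p[:,1].min()-165.8,p[:,1].max()-182]
    p=Tt(np.vstack(tab));r+=[p[:,1].max()-182.8]
    p=S(rim);r+=[p[:,0].min()-296.3,p[:,0].max()-327,p[:,1].min()-176,p[:,1].max()-200.6]
    r+=list(S(lo)[0]-[254.9,234.3]);r+=list(Tt([x[0],x[1],.02])[0]-[225.6,203.5]);r+=list(S([x[0],x[1],.02])[0]-[267.2,183.5])
    r+=list(Tt([x[0],x[1],.171])[0]-[222.2,193.2]);r+=list(S([x[0],x[1],.171])[0]-[266.7,152.5])
    r+=list(x[6:15]/2.)
    return np.array(r)
if __name__=='__main__':
    for t0 in(.8,1.2):
        x0=np.array([.6285,.193,np.radians(-66.5),t0,.512,-.019]+[0]*9)
        s=least_squares(feats,x0,x_scale=[.01,.01,.05,.05,.01,.01]+[1]*9,diff_step=1e-4,loss='soft_l1')
        x=s.x;print(s.cost,x[:6],np.degrees(x[2]),x[6:]);print(feats(x)[:-9])
        J=s.jac;print('sd',np.sqrt(np.diag(np.linalg.inv(J.T@J)))[:6])
    P=x[:2];lk=x[4:6];d=lk-P;D=np.linalg.norm(d);az=np.arctan2(d[1],d[0]);ba=az+np.arccos(.2/D);h=np.sqrt(D*D-.04);t=np.arctan2(h,.151-.041)
    print('target ba',np.degrees(ba),'tilt',t)
    for b,tt in((x[2],x[3]),(ba,t)):
        L,a,n,_,_=lensmodel(np.append(P,.151),b,tt);print('L',L,'tab',L+.078*a,'yaw tool x',np.degrees(b)+90)
        s=(.041-L[2])/n[2];print('axis hits',L+s*n)
    im=cv2.imread('pics/wrist11.png')[10:130,225:405];im=cv2.resize(im,None,fx=4,fy=4)
    _,_,_,rims,tab=lensmodel(np.append(P,.151),x[2],x[3])
    for q,col in zip(rims+tab,[(0,255,0),(255,255,0),(0,0,255),(255,0,255)]):
        p=((wproj(o,q+x[6:9]*1e-3)-[225,10]+.5)*4).astype(int);cv2.polylines(im,[p],True,col,1)
    cv2.imwrite('pics/fit.png',im)
E
python3 fit.py
```

```text
5.3516966285604965 [ 0.6296  0.1937 -1.1659  1.0173  0.5126 -0.0189] -66.80310280430562 [-0.4891  0.0579 -1.3214 -0.8162  0.4344 -0.1907  1.5612 -0.4971 -0.0068]
[-1.0555  0.0398 -0.1719  0.4189 -0.104   2.3618  0.5813  0.3088  0.0837
  0.0217 -0.5756  0.634  -0.7483  0.3797  0.4489 -0.7414 -0.2619 -0.3351
  0.7012 -0.1116 -0.2637  0.6993 -0.6213 -0.0411  0.8193 -0.1964 -0.3568
 -0.0195 -0.7758]
sd [0.002  0.0016 0.0094 0.013  0.002  0.0019]
5.351696628567414 [ 0.6296  0.1937 -1.1659  1.0173  0.5126 -0.0189] -66.80310282613458 [-0.4891  0.0579 -1.3214 -0.8162  0.4344 -0.1907  1.5612 -0.4971 -0.0068]
[-1.0555  0.0398 -0.1719  0.4189 -0.104   2.3618  0.5813  0.3088  0.0837
  0.0217 -0.5756  0.634  -0.7483  0.3797  0.4489 -0.7414 -0.2619 -0.3351
  0.7012 -0.1116 -0.2637  0.6993 -0.6213 -0.0411  0.8193 -0.1964 -0.3568
 -0.0195 -0.7758]
sd [0.002  0.0016 0.0094 0.013  0.002  0.0019]
target ba -84.3239704576854 tilt 0.8957306094991042
L [0.7083 0.0099 0.151 ] tab [ 0.6707 -0.0063  0.2174] yaw tool x 23.196897173865423
axis hits [ 0.5447 -0.0602  0.041 ]
L [ 0.6493 -0.0053  0.151 ] tab [ 0.6008 -0.0101  0.2119] yaw tool x 5.676029542314595
axis hits [ 0.5126 -0.0189  0.041 ]
```

View pics/fit.png

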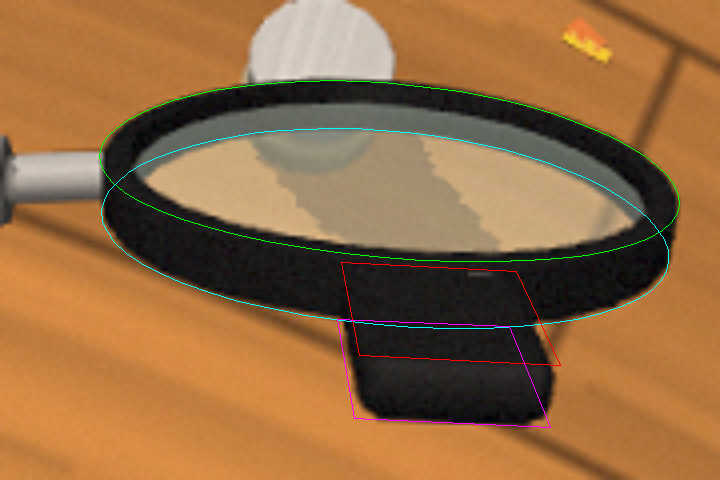

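The model fit is good: boom −66.8° → target −84.3°, tilt 1.017 → target 0.896. Next I move over the tab and lower the open fingers around it.

move_arm([
  [52, [0.2, 0.1, 0], 0],
  [52, [0.6, 0.25, 0], 0],
  [52, [1.0, 0.42, 0], 0],
  [52, [1.4, 0.56, 0], 0],
  [52, [1.6, 0.64, 0], 0],
  [52, [1.63, 0.65, 0.1], 0],
  [52, [1.63, 0.65, 0.3], 0],
  [52, [1.63, 0.65, 0.5], 0],
  [52, [1.63, 0.65, 0.6], 0],
  [52, [1.63, 0.65, 0.6], 0],
])

```text
clock: 14.05
eef_pos: [0.6691, -0.0066, 0.1947]
tool_rot: [0.979, 0.204, -0.001, -0.0]
ft_force: [-0.3, -0.4, 0.9]
grip_width: 0.0515
```

```bash
python3 snap.py 12 wrist
```

```text
14.05 [ 0.6691 -0.0066  0.1947] [[ 0.917   0.3989 -0.0029]
 [ 0.3989 -0.917   0.    ]
 [-0.0026 -0.0012 -1.    ]] [-0.3202 -0.3614  0.8555] 0.05153445640207621 [-0.0098  0.6012  0.5536  1.5261  0.      2.7215]
```

View pics/wrist12.png

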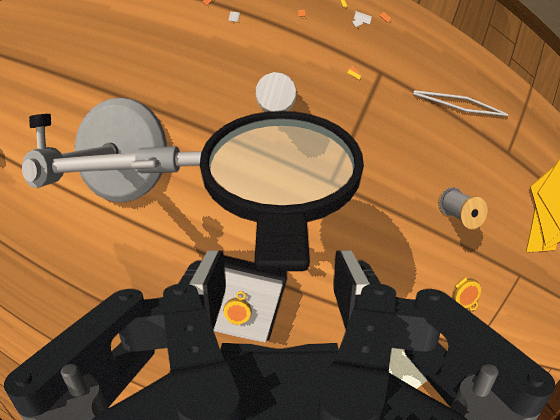

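move_arm([
  [52, [0.03, 0.02, 0.1], 0],
  [52, [0.03, 0.02, 0.2], 0],
  [52, [0.03, 0.02, 0.3], 0],
  [52, [0.03, 0.02, 0.4], 0],
  [52, [0.03, 0.02, 0.47], 0],
  [52, [0.03, 0.02, 0.5], 0],
  [52, [0.03, 0.02, 0.5], 0],
  [48, [0.03, 0.02, 0.5], 0],
  [44, [0.03, 0.02, 0.5], 0],
  [40, [0.03, 0.02, 0.5], 0],
])

```text
clock: 15.1
eef_pos: [0.6724, -0.0068, 0.1713]
tool_rot: [0.979, 0.204, 0.0, 0.0]
ft_force: [-0.5, 0.6, -0.4]
grip_width: 0.0401
```

```bash
python3 snap.py 13 wrist
python3 - <<'E'
from h import *
from snap import snap
_,im=snap('side','13');crop(im,240,120,110,90,6,'pics/s13c.png')
E
```

```text
15.1 [ 0.6724 -0.0068  0.1713] [[ 0.917   0.399   0.0005]
 [ 0.399  -0.917  -0.    ]
 [ 0.0005  0.0002 -1.    ]] [-0.463   0.5576 -0.3652] 0.0400543343092285 [-0.0102  0.6086  0.5065  1.4682 -0.      2.721 ]
```

View pics/wrist13.png

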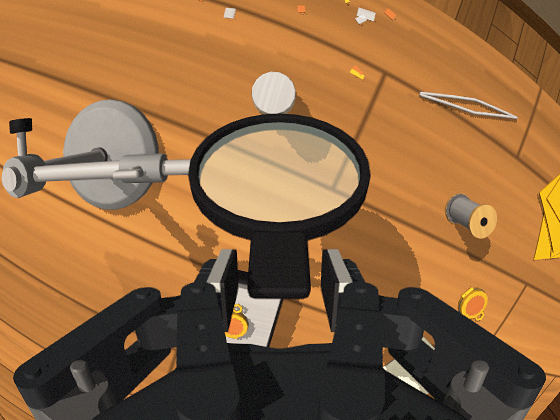

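View pics/s13c.png

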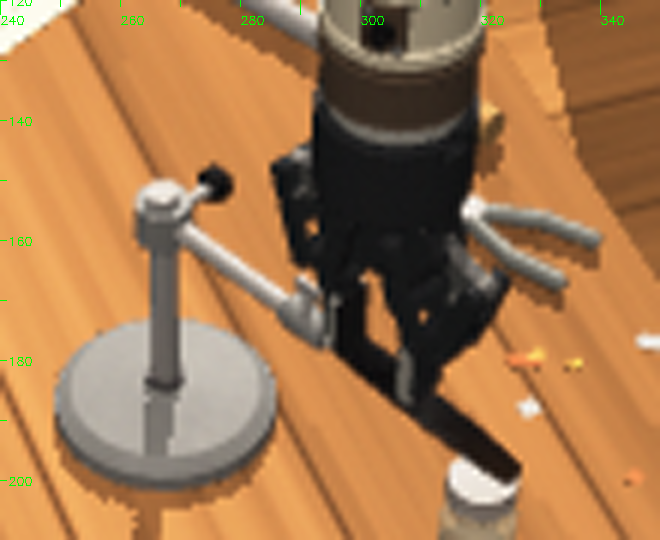

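The tab (columns 252–308) sits between the pads, so I close on it.

move_arm([
  [36, [0, 0, 0], 0],
  [32, [0, 0, 0], 0],
  [29, [0, 0, 0], 0],
  [27, [0, 0, 0], 0],
  [24, [0, 0, 0], 0],
  [20, [0, 0, 0], 0],
  [15, [0, 0, 0], 0],
  [15, [0, 0, 0], 0],
  [15, [0, 0, 0], 0],
  [15, [0, 0, 0], 0],
])

```text
clock: 16.2
eef_pos: [0.6722, -0.0068, 0.1712]
tool_rot: [0.979, 0.204, 0.0, -0.0]
ft_force: [-1.6, 0.7, 2.9]
grip_width: 0.0262
```

```bash
python3 snap.py 14 wrist
python3 - <<'E'
from h import *
# path: tool-frame offsets from start for interpolated boom/tilt
P=np.array([.6296,.1937,.151]);b0,t0,b1,t1=-1.1659,1.0173,np.radians(-84.32),.896
y=np.arctan2(.399,.917);Rt=np.array([[np.cos(y),np.sin(y),0],[np.sin(y),-np.cos(y),0],[0,0,-1]])
L,a,*_=lensmodel(P,b0,t0);p0=L+.078*a
for s in np.linspace(0,1,11):
    b=b0+s*(b1-b0);t=t0+s*(t1-t0);L,a,*_=lensmodel(P,b,t);d=L+.078*a-p0
    print(round(s,1),(Rt.T@d/.05).round(3),'roll',round(-np.degrees(b-b0)/6,2))
E
```

```text
16.2 [ 0.6722 -0.0068  0.1712] [[ 0.917   0.399   0.    ]
 [ 0.399  -0.917   0.0002]
 [ 0.0001 -0.0001 -1.    ]] [-1.6291  0.7365  2.8893] 0.026153835967242092 [-0.0102  0.6086  0.5063  1.4684  0.0002  2.7211]
0.0 [0. 0. 0.] roll -0.0
0.1 [-0.138 -0.028  0.01 ] roll 0.29
0.2 [-0.274 -0.061  0.02 ] roll 0.58
0.3 [-0.41  -0.099  0.031] roll 0.88
0.4 [-0.544 -0.141  0.041] roll 1.17
0.5 [-0.677 -0.187  0.052] roll 1.46
0.6 [-0.807 -0.238  0.063] roll 1.75
0.7 [-0.936 -0.294  0.074] roll 2.04
0.8 [-1.063 -0.354  0.086] roll 2.34
0.9 [-1.188 -0.418  0.097] roll 2.63
1.0 [-1.311 -0.486  0.109] roll 2.92
```

View pics/wrist14.png

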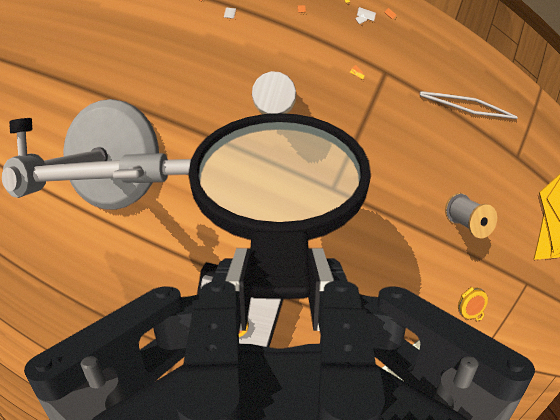

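move_arm([
  [15, [-0.03, -0.006, 0.002], 0.06],
  [15, [-0.09, -0.018, 0.006], 0.19],
  [15, [-0.16, -0.033, 0.012], 0.34],
  [15, [-0.24, -0.052, 0.018], 0.5],
  [15, [-0.32, -0.073, 0.024], 0.68],
  [15, [-0.4, -0.096, 0.03], 0.85],
  [15, [-0.48, -0.12, 0.036], 1.03],
  [15, [-0.56, -0.146, 0.043], 1.2],
  [15, [-0.63, -0.17, 0.048], 1.36],
  [15, [-0.677, -0.187, 0.052], 1.46],
])

```text
clock: 17.25
eef_pos: [0.6384, -0.0113, 0.1698]
tool_rot: [0.992, 0.128, 0.002, -0.0]
ft_force: [3.6, 3.5, 6.2]
grip_width: 0.0266
```

```bash
python3 snap.py 15 wrist
```

```text
17.25 [ 0.6384 -0.0113  0.1698] [[ 0.9674  0.2531  0.0038]
 [ 0.2531 -0.9674  0.001 ]
 [ 0.004  -0.     -1.    ]] [3.6097 3.5053 6.2198] 0.0265865768403399 [-0.0183  0.5295  0.3695  1.407   0.0011  2.8674]
```

View pics/wrist15.png

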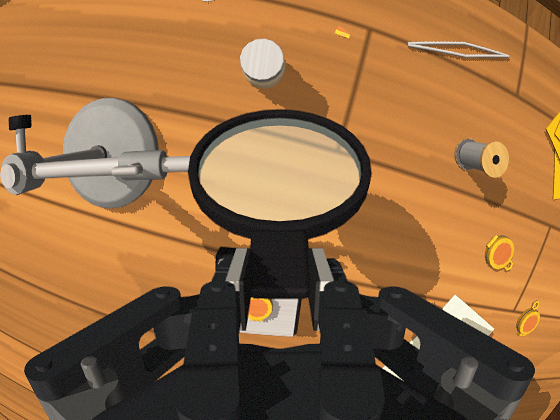

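Run:
```python
from h import *
P=np.array([.6296,.1937,.151]);b0,t0,b1,t1=-1.1659,1.0173,np.radians(-84.32),.896
y=np.radians(23.5-8.76);Rt=np.array([[np.cos(y),np.sin(y),0],[np.sin(y),-np.cos(y),0],[0,0,-1]])
f=lambda s:(lambda L,a:L+.078*a)(*lensmodel(P,b0+s*(b1-b0),t0+s*(t1-t0))[:2])
for s in np.linspace(.5,1,6): print(round(s,1),(Rt.T@(f(s)-f(.5))/.05).round(3),'roll',round(-np.degrees((s-.5)*(b1-b0))/6,2))
```

```text
0.5 [0. 0. 0.] roll 0.0
0.6 [-0.137 -0.031  0.011] roll 0.29
0.7 [-0.273 -0.066  0.022] roll 0.58
0.8 [-0.408 -0.105  0.034] roll 0.88
0.9 [-0.541 -0.15   0.045] roll 1.17
1.0 [-0.672 -0.199  0.057] roll 1.46
```

move_arm([
  [15, [-0.04, -0.009, 0.003], 0.08],
  [15, [-0.11, -0.024, 0.009], 0.23],
  [15, [-0.2, -0.047, 0.016], 0.42],
  [15, [-0.3, -0.073, 0.025], 0.64],
  [15, [-0.4, -0.103, 0.033], 0.86],
  [15, [-0.49, -0.132, 0.041], 1.06],
  [15, [-0.57, -0.161, 0.048], 1.23],
  [15, [-0.63, -0.183, 0.053], 1.37],
  [15, [-0.672, -0.199, 0.057], 1.46],
  [15, [-0.672, -0.199, 0.057], 1.46],
])

```text
clock: 18.3
eef_pos: [0.6044, -0.0103, 0.1682]
tool_rot: [0.999, 0.052, 0.003, -0.0]
ft_force: [2.3, 2.9, 9.7]
grip_width: 0.0265
```

```bash
python3 snap.py 16 wrist side
```

```text
18.35 [ 0.6044 -0.0103  0.1682] [[ 0.9946  0.1031  0.0066]
 [ 0.1031 -0.9947  0.0009]
 [ 0.0066 -0.0002 -1.    ]] [ 1.5162  4.2062 10.1495] 0.0264149382772229 [-0.0176  0.4556  0.2468  1.3554  0.001   3.0207]
```

View pics/wrist16.png

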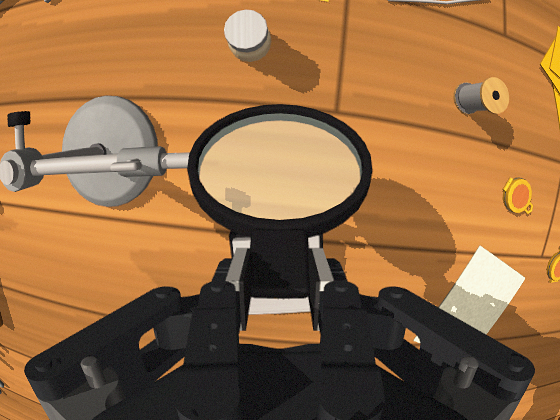

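View pics/side16.png

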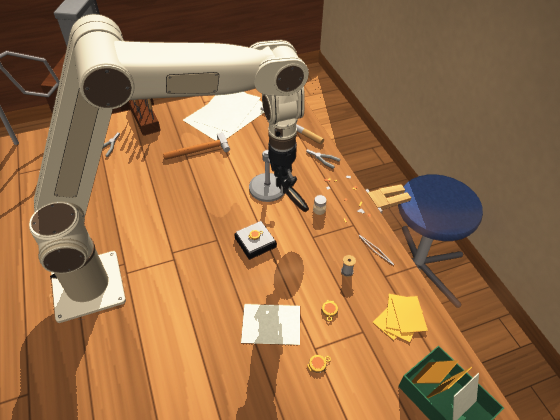

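move_arm([
  [20, [0, 0, 0], 0],
  [26, [0, 0, 0], 0],
  [30, [0, 0, 0], 0],
  [36, [0, 0, 0], 0],
  [42, [0, 0, 0], 0],
  [48, [0, 0, -0.02], 0],
  [50, [0, 0, -0.2], 0],
  [50, [0, 0, -0.6], 0],
  [50, [0, 0, -1.1], 0],
  [50, [0, 0, -1.5], 0],
])

```text
clock: 19.4
eef_pos: [0.6026, -0.0108, 0.2424]
tool_rot: [0.999, 0.052, 0.0, 0.0]
ft_force: [0.2, -0.3, -0.1]
grip_width: 0.0499
```

move_arm([
  [50, [-0.2, 0, -0.1], 0],
  [50, [-0.5, 0, -0.1], 0],
  [50, [-0.9, 0, -0.1], 0],
  [50, [-1.3, 0, -0.1], 0],
  [50, [-1.7, 0, -0.1], 0],
  [50, [-1.9, 0, -0.1], 0],
  [50, [-2.0, 0, -0.1], 0],
  [50, [-2.0, 0, -0.1], 0],
  [50, [-2.0, 0, -0.1], 0],
  [50, [-2.0, 0, -0.1], 0],
])

```text
clock: 20.4
eef_pos: [0.5036, -0.0211, 0.2453]
tool_rot: [0.999, 0.052, -0.0, -0.0]
ft_force: [0.3, 0.3, 0.4]
grip_width: 0.05
```

```bash
python3 snap.py 17 wrist side top
python3 - <<'E'
from h import *
crop(cv2.imread('pics/side17.png'),230,140,110,90,6,'pics/s17c.png')
crop(cv2.imread('pics/top17.png'),200,150,120,110,5,'pics/t17c.png')
E
```

```text
20.5 [ 0.5035 -0.0211  0.2453] [[ 0.9945  0.1046 -0.0003]
 [ 0.1046 -0.9945  0.    ]
 [-0.0003 -0.     -1.    ]] [ 0.1998 -0.3816 -0.677 ] 0.050007625672519665 [-0.0419  0.2332  0.1278  1.4657  0.      2.995 ]
```

View pics/wrist17.png

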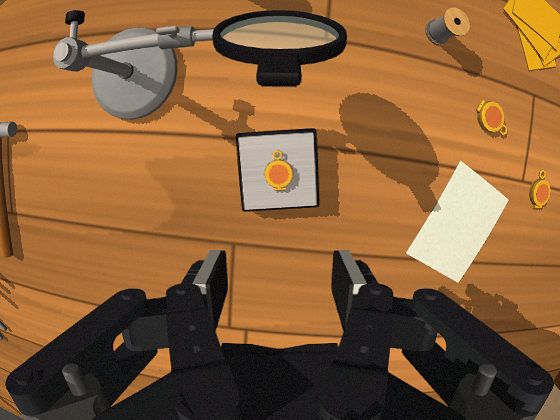

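View pics/s17c.png

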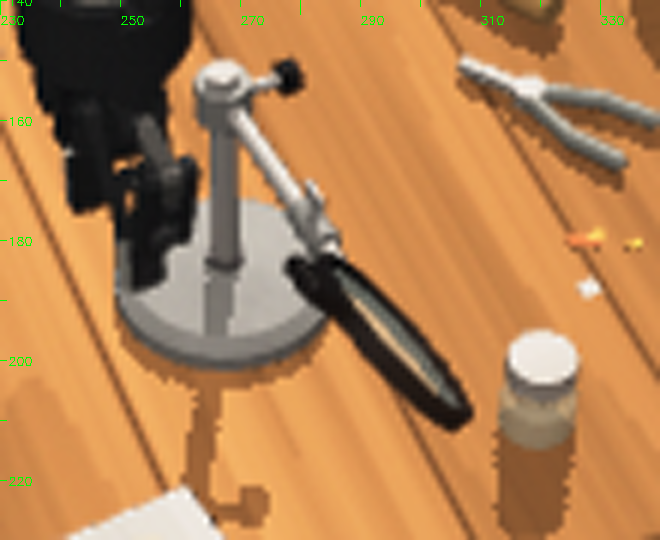

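View pics/t17c.png

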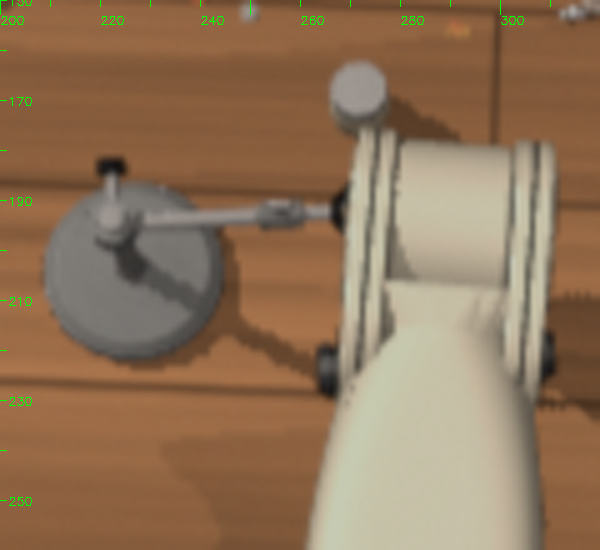

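Run:
```python
from h import *
crop(cv2.imread('pics/wrist17.png'),205,5,150,90,5,'pics/w17a.png')
crop(cv2.imread('pics/wrist17.png'),230,120,100,100,5,'pics/w17b.png')
```

```text
(no output)
```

View pics/w17a.png

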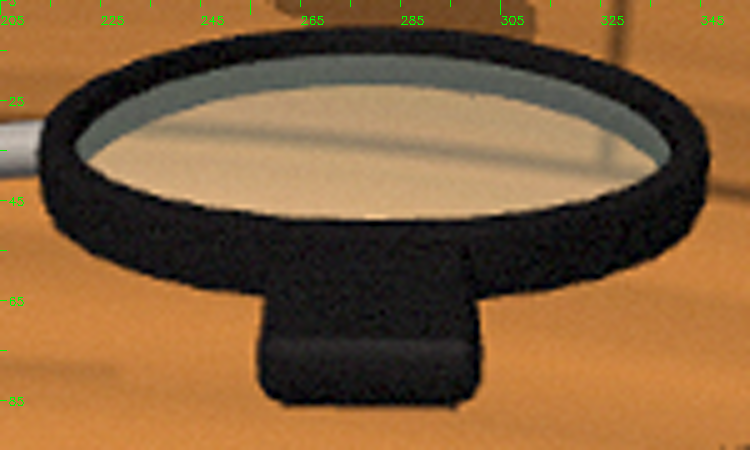

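View pics/w17b.png

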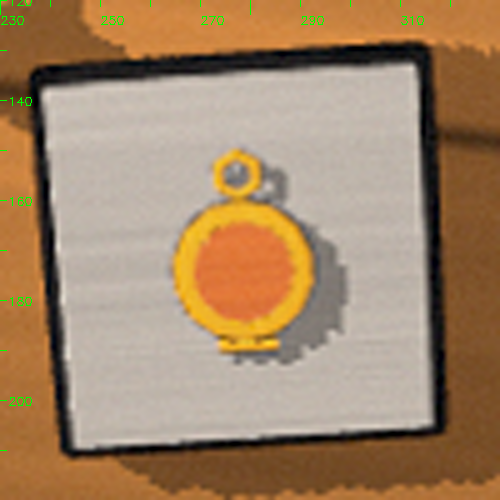

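move_arm([
  [50, [-0.2, 0.1, -0.1], -0.2],
  [50, [-0.6, 0.4, -0.2], -0.6],
  [50, [-1.1, 0.9, -0.2], -1.2],
  [50, [-1.6, 1.5, -0.2], -2],
  [50, [-2.0, 2.2, -0.2], -2.8],
  [50, [-2.4, 3.0, -0.2], -3.6],
  [50, [-2.7, 3.8, -0.2], -4.4],
  [50, [-3.0, 4.6, -0.2], -5.2],
  [50, [-3.2, 5.3, -0.2], -6],
  [50, [-3.3, 5.8, -0.2], -6.5],
])

```text
clock: 21.55
eef_pos: [0.3684, -0.3293, 0.2554]
tool_rot: [0.924, 0.383, -0.0, 0.0]
ft_force: [0.3, -0.1, -0.1]
grip_width: 0.05
```

```bash
python3 snap.py 18 side top
python3 - <<'E'
from h import *
crop(cv2.imread('pics/side18.png'),230,140,110,110,5,'pics/s18c.png')
crop(cv2.imread('pics/top18.png'),200,150,120,110,6,'pics/t18c.png')
E
```

```text
21.6 [ 0.3685 -0.3322  0.2549] [[ 0.7077  0.7065 -0.0005]
 [ 0.7065 -0.7077 -0.0028]
 [-0.0024  0.0016 -1.    ]] [ 0.3019 -2.2241  1.3195] 0.05003812613168738 [-0.732   0.2141  0.1282  1.4834 -0.0025  1.625 ]
```

View pics/s18c.png

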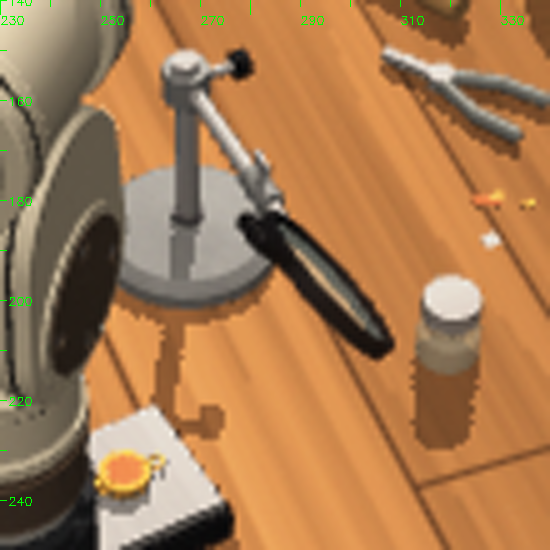

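View pics/t18c.png

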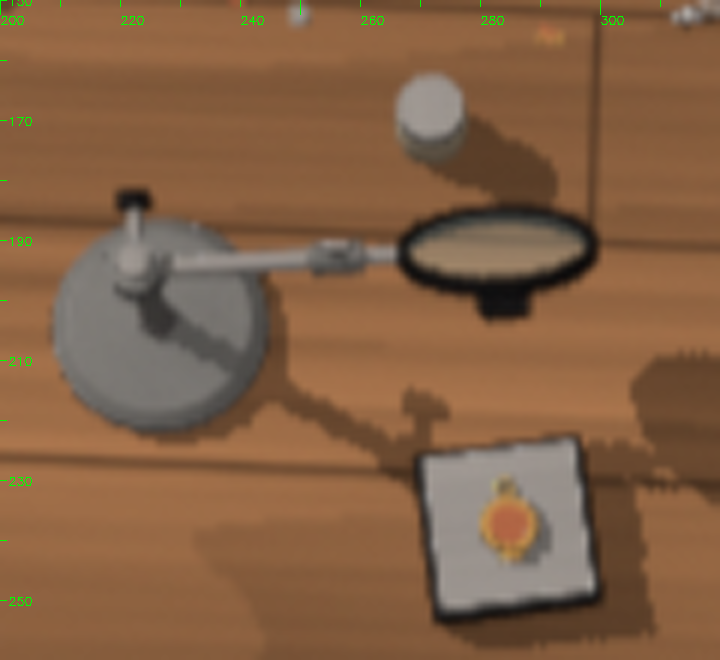

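```bash
cat > fit2.py <<'E'
from h import *;import pickle
from scipy.optimize import least_squares
np.set_printoptions(precision=4,suppress=True)
o=pickle.load(open('pics/wrist17.pkl','rb'))
def feats(x):
    P=np.array([x[0],x[1],.151]);L,a,n,rims,tab=lensmodel(P,x[2],x[3]);rim=np.vstack(rims);tb=np.vstack(tab)
    W=lambda q:wproj(o,np.atleast_2d(q)+x[6:9]*1e-3);Tt=lambda q:proj('top',np.atleast_2d(q)+x[9:12]*1e-3);S=lambda q:proj('side',np.atleast_2d(q)+x[12:15]*1e-3)
    lo=np.array([x[4],x[5],.046]);r=[]
    w=W(rim);r+=[(w[:,0].min()-212.6)/1.5,(w[:,0].max()-347)/1.5,(w[:,1].min()-10.4)/1.5]
    r+=list((W(L+.089*a)[0]-[279,79.5])/1.5)
    r+=list((W([x[0],x[1],.02])[0]-[131,71])/2.5)
    r+=list(W(lo)[0]-[278.6,174])
    p=Tt(rim);r+=[p[:,0].min()-265.8,p[:,0].max()-299.7,p[:,1].min()-184,p[:,1].max()-199.5]
    r+=[Tt(tb)[:,1].max()-203.3,Tt(tb)[:,0].mean()-284]
    p=S(rim);r+=[p[:,0].max()-308.6,p[:,1].max()-211.4];r+=[S(tb)[:,0].min()-277.4,S(tb)[:,1].min()-182.4]
    r+=list(S(lo)[0]-[254.9,234.3]);r+=list(Tt(lo)[0]-[284.7,237.2])
    r+=list(Tt([x[0],x[1],.02])[0]-[225.6,203.5]);r+=list(S([x[0],x[1],.02])[0]-[267.2,183.5])
    r+=list(Tt([x[0],x[1],.171])[0]-[222.2,193.2]);r+=list(S([x[0],x[1],.171])[0]-[266.7,152.5])
    return np.array(r+list(x[6:15]/2.))
x0=np.array([.6296,.1937,np.radians(-84),.9,.512,-.019]+[0]*9)
s=least_squares(feats,x0,x_scale=[.01,.01,.05,.05,.01,.01]+[1]*9,diff_step=1e-4,loss='soft_l1');x=s.x
print(s.cost,x,np.degrees(x[2]));print(feats(x)[:-9]);print('sd',np.sqrt(np.diag(np.linalg.inv(s.jac.T@s.jac)))[:6])
P=x[:2];L,a,n,rims,tab=lensmodel(np.append(P,.151),x[2],x[3]);lk=np.append(x[4:6],.041)
k=(.041-L[2])/n[2];print('axis hits',L+k*n,'locket',lk);v=lk-L;print('miss perp mm',(v-(v@n)*n)*1e3,np.linalg.norm(v-(v@n)*n)*1e3)
im=cv2.imread('pics/wrist17.png')[0:100,200:360];im=cv2.resize(im,None,fx=4,fy=4)
for q,col in zip(rims+tab,[(0,255,0),(255,255,0),(0,0,255),(255,0,255)]):
    p=((wproj(o,q+x[6:9]*1e-3)-[200,0]+.5)*4).astype(int);cv2.polylines(im,[p],True,col,1)
im2=cv2.imread('pics/top18.png')[170:220,255:310];im2=cv2.resize(im2,None,fx=8,fy=8)
for q,col in zip(rims+tab,[(0,255,0),(255,255,0),(0,0,255),(255,0,255)]):
    p=((proj('top',q+x[9:12]*1e-3)-[255,170]+.5)*8).astype(int);cv2.polylines(im2,[p],True,col,1)
cv2.imwrite('pics/fit2.png',cv2.resize(im,(640,400)));cv2.imwrite('pics/fit2t.png',im2)
E
python3 fit2.py
```

```text
3.6193932789124545 [ 0.6288  0.1935 -1.4748  0.9526  0.5116 -0.0187 -0.4139  0.1829 -0.9155
 -1.1284  0.3917 -0.1628  1.9281 -0.5908 -0.1896] -84.49939188923211
[-0.2583  0.2955 -0.0982  0.1442 -0.1046 -1.0397  0.208   0.0811  0.0009
  0.0989  0.0219 -0.3609  0.0077  0.0531 -0.2157  0.0994  0.9966 -1.0104
 -0.9934 -0.3081 -0.1977  0.0384 -0.2381  0.7483 -0.3245 -0.1211  0.9422
 -0.1439 -0.0361 -0.1052 -0.647 ]
sd [0.0021 0.0015 0.009  0.0128 0.0019 0.0017]
axis hits [ 0.494  -0.0204  0.041 ] locket [ 0.5116 -0.0187  0.041 ]
miss perp mm [ 5.9211  0.5662 -8.364 ] 10.263414559735896
```

View pics/fit2.png

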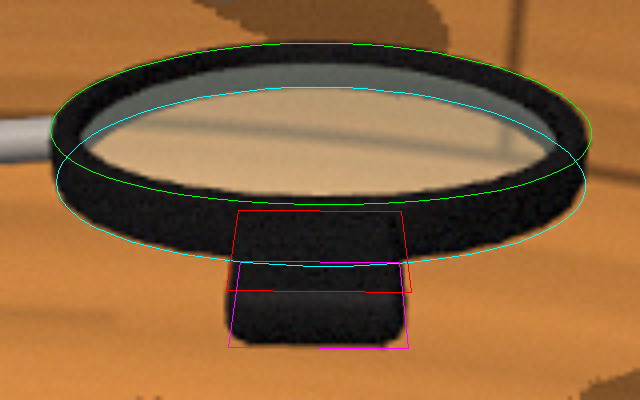

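View pics/fit2t.png

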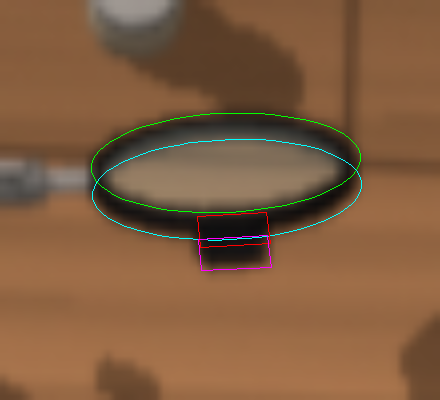

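The boom is right at −84.5°, but the tilt is 0.953 against the 0.896 needed, because the arm gave about 3 mm under load. The axis meets the locket plane about 18 mm toward the robot, so I'll regrip and tip it a little further.

Run:
```python
from h import *
from workcell import *
np.set_printoptions(precision=4,suppress=True)
o=get_obs();M=T(o);print(o['eef_pos'])
P=np.array([.629,.1936,.151]);L,a,n,*_=lensmodel(P,-1.4748,.953);tab=L+.078*a;print('tab',tab)
d=tab-M[:3,3];d[2]=0;print(M[:3,:3].T@d/.05,'yaw',np.degrees(np.arctan2(M[1,0],M[0,0])))
L2,a2,*_=lensmodel(P,-1.4748,.896);print('dtab',L2+.078*a2-tab)
```

```text
[ 0.3687 -0.3298  0.2549]
tab [ 0.6032 -0.0098  0.2146]
[ 7.8367 -1.2406 -0.0052] yaw 44.775258343026664
dtab [-0.0035 -0.0003 -0.0027]
```

move_arm([
  [50, [0.2, -0.03, 0], 0.3],
  [50, [0.8, -0.13, 0], 1.0],
  [50, [1.6, -0.25, 0], 1.8],
  [50, [2.5, -0.4, 0], 2.6],
  [50, [3.4, -0.54, 0], 3.4],
  [50, [4.3, -0.68, 0], 4.2],
  [50, [5.2, -0.82, 0], 5.0],
  [50, [6.1, -0.97, 0], 5.8],
  [50, [6.8, -1.08, 0], 6.4],
  [50, [7.2, -1.14, 0], 6.55],
])

```text
clock: 22.65
eef_pos: [0.5846, -0.0281, 0.255]
tool_rot: [0.999, 0.051, -0.0, -0.0]
ft_force: [-0.3, 0.1, -0.7]
grip_width: 0.0503
```

Run:
```python
from h import *
from workcell import *
np.set_printoptions(precision=4,suppress=True)
o=get_obs();M=T(o);print(o['eef_pos'])
d=np.array([.6032,-.0098,M[2,3]])-M[:3,3];print(M[:3,:3].T@d/.05,'yaw',np.degrees(np.arctan2(M[1,0],M[0,0])))
```

```text
[ 0.5846 -0.0281  0.255 ]
[ 0.4072 -0.3272  0.0001] yaw 5.812483528220722
```

move_arm([
  [50, [0.15, -0.12, 0], 0],
  [50, [0.3, -0.24, 0], 0],
  [50, [0.4, -0.33, 0], 0],
  [50, [0.41, -0.33, 0.15], 0],
  [50, [0.41, -0.33, 0.45], 0],
  [50, [0.41, -0.33, 0.85], 0],
  [50, [0.41, -0.33, 1.2], 0],
  [50, [0.41, -0.33, 1.35], 0],
  [50, [0.41, -0.33, 1.4], 0],
  [50, [0.41, -0.33, 1.4], 0],
])

```text
clock: 23.65
eef_pos: [0.6021, -0.014, 0.1858]
tool_rot: [0.999, 0.049, 0.0, 0.0]
ft_force: [-0.9, -0.2, -0.1]
grip_width: 0.05
```

```bash
python3 snap.py 19 wrist
```

```text
23.65 [ 0.6021 -0.014   0.1858] [[ 0.9951  0.0985  0.0001]
 [ 0.0985 -0.9951 -0.    ]
 [ 0.0001  0.0001 -1.    ]] [-0.9227 -0.1585 -0.1369] 0.05000428959907281 [-0.0232  0.4508  0.2849  1.4048 -0.      3.0198]
```

View pics/wrist19.png

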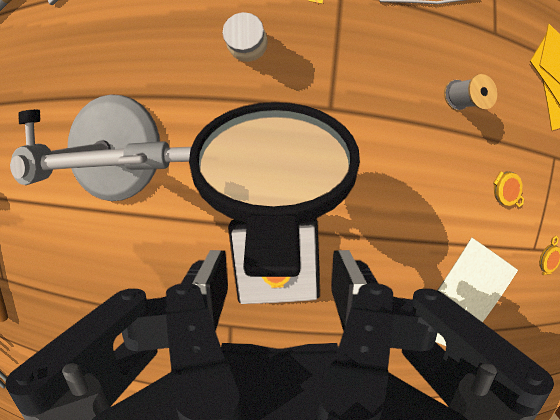

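move_arm([
  [50, [0.02, -0.05, 0], 0],
  [50, [0.02, -0.09, 0.05], 0],
  [50, [0.02, -0.09, 0.15], 0],
  [50, [0.02, -0.09, 0.25], 0],
  [50, [0.02, -0.09, 0.32], 0],
  [50, [0.02, -0.09, 0.36], 0],
  [46, [0.02, -0.09, 0.36], 0],
  [42, [0.02, -0.09, 0.36], 0],
  [38, [0.02, -0.09, 0.36], 0],
  [34, [0.02, -0.09, 0.36], 0],
])

```text
clock: 24.7
eef_pos: [0.6029, -0.0089, 0.1678]
tool_rot: [0.999, 0.05, 0.0, 0.0]
ft_force: [0.1, -0.2, 0.2]
grip_width: 0.0337
```

move_arm([
  [31, [0, 0, 0], 0],
  [29, [0, 0, 0], 0],
  [27, [0, 0, 0], 0],
  [25, [0, 0, 0], 0],
  [22, [0, 0, 0], 0],
  [18, [0, 0, 0], 0],
  [15, [0, 0, 0], 0],
  [15, [0, 0, 0], 0],
  [15, [0, 0, 0], 0],
  [15, [0, 0, 0], 0],
])

```text
clock: 25.7
eef_pos: [0.603, -0.0103, 0.1682]
tool_rot: [0.999, 0.049, 0.0, 0.001]
ft_force: [-1.3, -5.7, 2.3]
grip_width: 0.0265
```

```bash
python3 snap.py 20 wrist
```

```text
25.7 [ 0.603  -0.0103  0.1682] [[ 0.9952  0.0982  0.001 ]
 [ 0.0982 -0.9952 -0.0023]
 [ 0.0007  0.0024 -1.    ]] [-1.278  -5.7091  2.3435] 0.02652994408530556 [-0.0159  0.4578  0.2502  1.3622 -0.0023  3.0274]
```

View pics/wrist20.png

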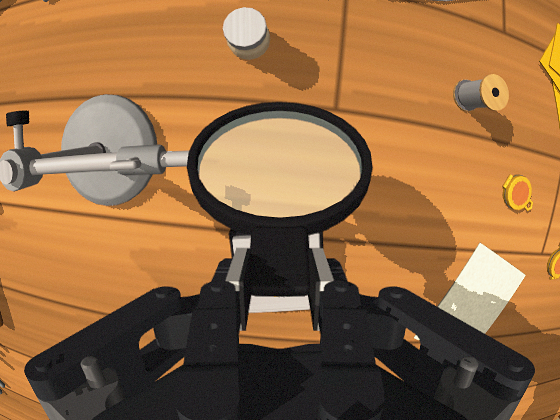

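move_arm([
  [15, [-0.01, 0, 0.012], 0],
  [15, [-0.02, 0, 0.024], 0],
  [15, [-0.03, 0, 0.036], 0],
  [15, [-0.04, 0, 0.048], 0],
  [15, [-0.05, 0, 0.06], 0],
  [15, [-0.06, 0, 0.072], 0],
  [15, [-0.07, 0, 0.084], 0],
  [15, [-0.08, 0, 0.096], 0],
  [15, [-0.085, 0, 0.1], 0],
  [15, [-0.085, 0, 0.1], 0],
])

```text
clock: 26.75
eef_pos: [0.6013, -0.0105, 0.1664]
tool_rot: [0.999, 0.049, 0.004, 0.001]
ft_force: [-0.3, -5.9, 11.3]
grip_width: 0.0267
```

move_arm([
  [15, [-0.01, 0, 0.01], 0],
  [15, [-0.02, 0, 0.02], 0],
  [15, [-0.03, 0, 0.03], 0],
  [15, [-0.04, 0, 0.035], 0],
  [15, [-0.05, 0, 0.04], 0],
  [15, [-0.055, 0, 0.045], 0],
  [15, [-0.06, 0, 0.05], 0],
  [15, [-0.06, 0, 0.05], 0],
  [15, [-0.06, 0, 0.05], 0],
  [15, [-0.06, 0, 0.05], 0],
])

```text
clock: 27.75
eef_pos: [0.5994, -0.0107, 0.1648]
tool_rot: [0.999, 0.049, 0.006, 0.001]
ft_force: [0.0, -5.1, 13.8]
grip_width: 0.0265
```

move_arm([
  [20, [0, 0, 0], 0],
  [25, [0, 0, 0], 0],
  [29, [0, 0, 0], 0],
  [34, [0, 0, 0], 0],
  [40, [0, 0, 0], 0],
  [46, [0, 0, 0], 0],
  [50, [0, 0, -0.2], 0],
  [50, [0, 0, -0.6], 0],
  [50, [0, 0, -1.1], 0],
  [50, [0, 0, -1.5], 0],
])

```text
clock: 28.75
eef_pos: [0.5957, -0.0093, 0.2368]
tool_rot: [0.999, 0.05, 0.0, -0.0]
ft_force: [1.7, -1.2, 0.3]
grip_width: 0.0498
```

move_arm([
  [50, [-0.2, 0, -0.1], 0],
  [50, [-0.5, 0, -0.1], 0],
  [50, [-0.9, 0, -0.1], 0],
  [50, [-1.3, 0, -0.1], 0],
  [50, [-1.7, 0, -0.1], 0],
  [50, [-1.9, 0, -0.1], 0],
  [50, [-1.95, 0, -0.1], 0],
  [50, [-1.95, 0, -0.1], 0],
  [50, [-1.95, 0, -0.1], 0],
  [50, [-1.95, 0, -0.1], 0],
])

```text
clock: 29.75
eef_pos: [0.4992, -0.0192, 0.2398]
tool_rot: [0.999, 0.05, -0.0, -0.0]
ft_force: [1.2, 0.0, 0.2]
grip_width: 0.0502
```

```bash
python3 snap.py 21 wrist
python3 - <<'E'
from h import *
crop(cv2.imread('pics/wrist21.png'),205,5,150,90,5,'pics/w21a.png')
crop(cv2.imread('pics/wrist21.png'),230,120,100,100,5,'pics/w21b.png')
E
```

```text
29.75 [ 0.4992 -0.0192  0.2398] [[ 0.995   0.0994 -0.0001]
 [ 0.0994 -0.995   0.0001]
 [-0.0001 -0.0001 -1.    ]] [1.1846 0.0074 0.1989] 0.050222874771848565 [-0.0385  0.2251  0.1034  1.4492  0.0001  3.0035]
```

View pics/w21a.png

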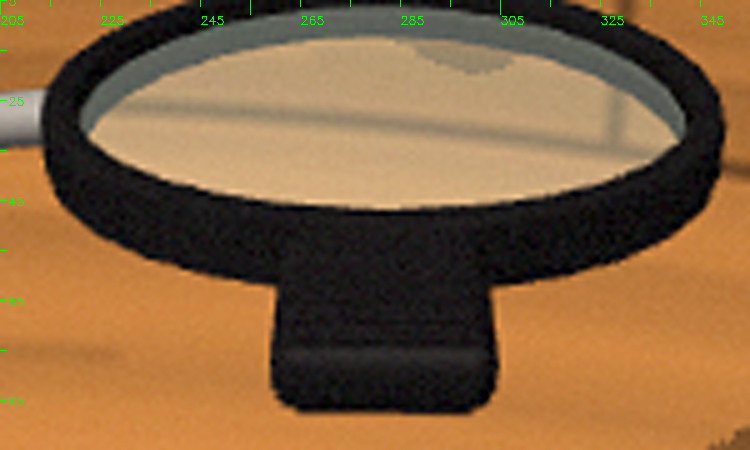

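View pics/w21b.png

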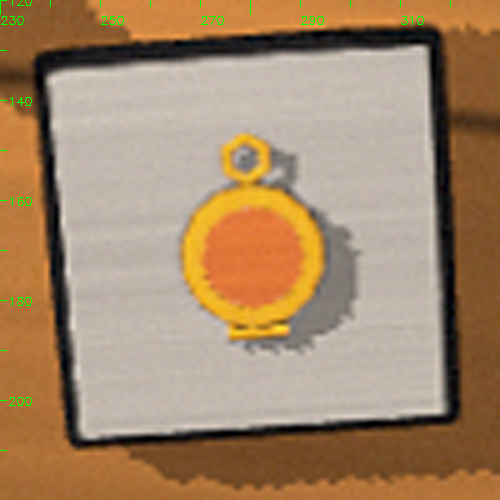

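View pics/wrist21.png

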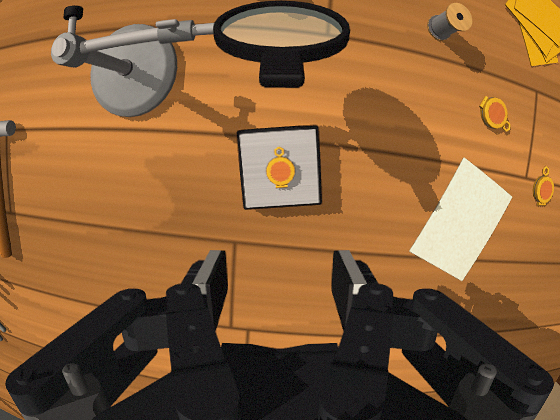

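move_arm([
  [50, [-0.2, 0.1, -0.1], -0.2],
  [50, [-0.6, 0.4, -0.2], -0.6],
  [50, [-1.1, 0.9, -0.2], -1.2],
  [50, [-1.6, 1.5, -0.2], -2],
  [50, [-2.1, 2.2, -0.2], -2.8],
  [50, [-2.6, 3.0, -0.2], -3.6],
  [50, [-3.1, 3.8, -0.2], -4.4],
  [50, [-3.5, 4.6, -0.2], -5.2],
  [50, [-3.9, 5.3, -0.2], -6],
  [50, [-4.1, 5.8, -0.2], -6.5],
])

```text
clock: 30.8
eef_pos: [0.3221, -0.3307, 0.25]
tool_rot: [0.925, 0.38, -0.0, 0.0]
ft_force: [-0.8, 0.4, 0.1]
grip_width: 0.05
```

```bash
python3 snap.py 22 side top
python3 - <<'E'
from h import *
crop(cv2.imread('pics/side22.png'),230,140,110,110,5,'pics/s22c.png')
crop(cv2.imread('pics/top22.png'),200,150,120,110,6,'pics/t22c.png')
E
```

```text
30.85 [ 0.3218 -0.3337  0.2496] [[ 0.7117  0.7024 -0.001 ]
 [ 0.7024 -0.7117 -0.003 ]
 [-0.0028  0.0014 -1.    ]] [ 0.832  -2.614  -0.6715] 0.049731123452192244 [-0.8015  0.1488  0.0345  1.455  -0.0028  1.5613]
```

View pics/s22c.png

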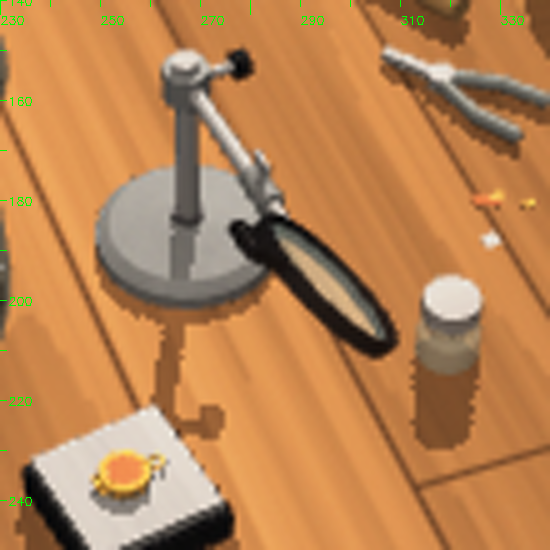

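View pics/t22c.png

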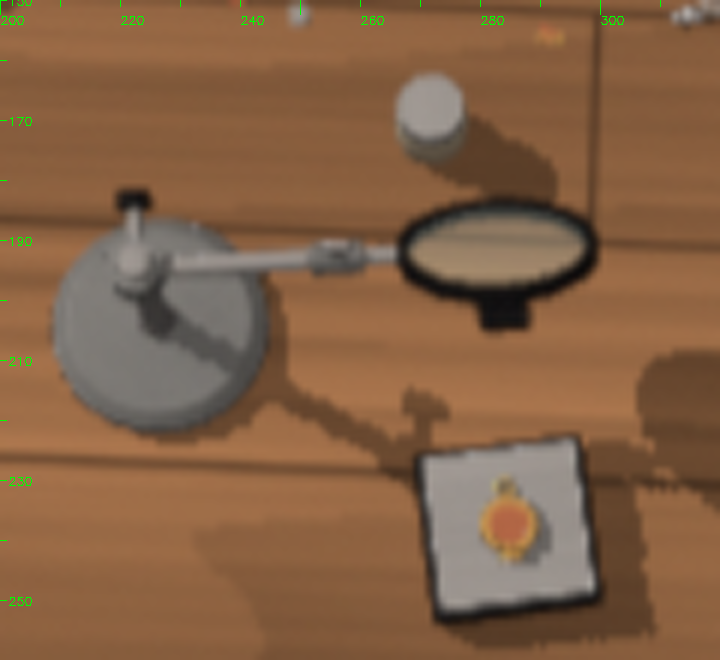

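```bash
python3 - <<'E'
from h import *
im=cv2.cvtColor(cv2.imread('pics/wrist21.png'),cv2.COLOR_BGR2GRAY)
for u in (275,280,285): print(u,im[:14,u],im[38:50,u])
im=cv2.cvtColor(cv2.imread('pics/wrist17.png'),cv2.COLOR_BGR2GRAY)
for u in (275,280): print(u,im[:22,u])
E
sed -e "s/wrist17/wrist21/g;s/top18/top22/g;s/212.6/213.4/;s/max()-347/max()-350/;s/\[279,79.5\]/[282,80.9]/;s/\[131,71\]/[130,69]/;s/\[278.6,174\]/[280.5,170.6]/;s/-184,/-182.8,/;s/-199.5/-200.7/;s/-203.3/-205.3/;s/-284\]/-284.2]/;s/-308.6/-309.4/;s/-277.4/-276/;s/-182.4/-183/;s/fit2/fit3/g" fit2.py > fit3.py; sed -i "s/min()-10.4/min()-MV/" fit3.py; grep -n MV fit3.py
```

```text
275 [ 68  11  30  16   9  16  76 103  96  96 100  91 115 169] [174 173 177 179 179 176 180 188 137  12  30  28]
280 [ 56  23  29  21  20  20  82  99  98  96  98  86 132 168] [177 178 176 179 180 181 178 184 178  14  25  26]
285 [ 67  12  27  25  27  17  75 103  99  91  92  90 118 143] [171 176 177 178 179 177 181 184 136  13  26  26]
275 [84 80 81 81 80 86 86 81 80 84 46 23 27 21 25 29 92 98 94 90 89 89]
280 [84 80 84 85 77 81 84 81 85 84 45 28 24 22 30 27 91 97 93 90 93 88]
9:    w=W(rim);r+=[(w[:,0].min()-213.4)/1.5,(w[:,0].max()-350)/1.5,(w[:,1].min()-MV)/1.5]
```

Rim top in wrist21 is at row ≈0.3 (in wrist17 it was ≈10.2).

```bash
sed -i "s/-MV/-0.3/" fit3.py; python3 fit3.py
```

```text
3.095831816043808 [ 0.6286  0.1936 -1.4726  0.8744  0.512  -0.0186 -0.4048  0.1564 -1.056
 -1.2234  0.2937 -0.1654  2.076  -0.4582 -0.0042] -84.37253900095018
[-0.3954  0.3141  0.0276  0.186  -0.1491 -0.9289 -0.1564  0.0901  0.0857
  0.0985  0.0211 -0.3124 -0.0699 -0.0504 -0.3135  0.0804  0.5049 -1.1429
 -0.1235 -0.1698 -0.336   0.0425 -0.3216  0.7567 -0.2381 -0.1585  0.8744
 -0.1349  0.0573 -0.1452 -0.7205]
sd [0.0021 0.0015 0.0088 0.013  0.0019 0.0017]
axis hits [ 0.5173 -0.0184  0.041 ] locket [ 0.512  -0.0186  0.041 ]
miss perp mm [-2.1757  0.0727  2.5811] 3.3765497792357824
```

View pics/fit3.png

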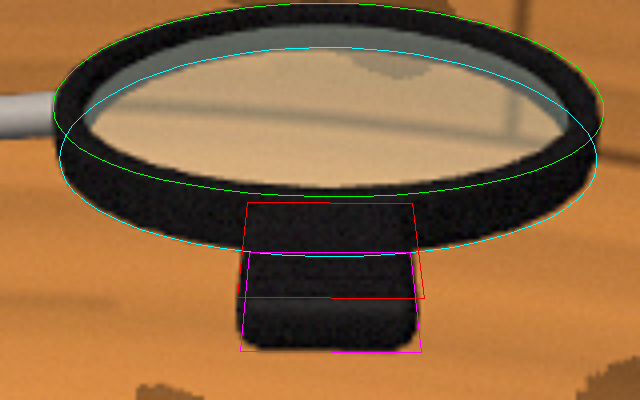

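View pics/top22.png

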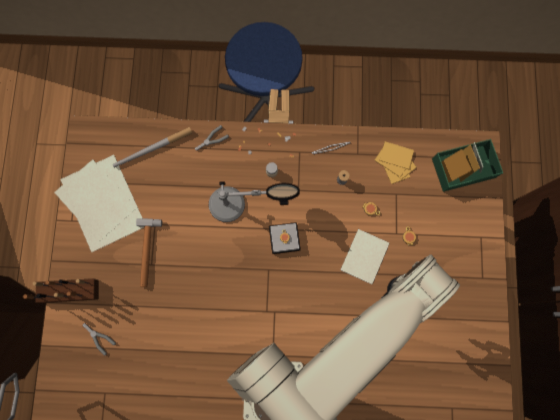

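The axis passes about 3 mm from the locket's centre. The jar, spool and hammer look unmoved and the arm is clear, so I'm handing in.

```bash
python3 -c "
from workcell import *
o=get_obs();print(o['clock'],o['joint_vel'])
print(job_done())"
```

```text
30.9 [ 0.05637406 -0.02240492 -0.02780978  0.0189143   0.03145701  0.06738424]
the job is handed in; nothing more can be done
None
```

The job is handed in at 30.9 s of the 51 s allowed; no verdict is reported. The locket lies flat in the middle of the steel block, and the lens is aimed at it and holding by itself.

- **Locket:** I gripped the smallest locket, the one on the white pad, and lowered it until it touched the block with about 17 N before letting go. The last wrist pictures show it flat and within about 2 mm of the block's centre.
- **Magnifier:** I held it only by its finger tab, with the fingers clear of the glass. The boom went from −66.8° to −84.4° (world heading from the post). The first try left the lens tipped 0.057 rad too high, so its line met the locket's height about 18 mm from the locket's centre. I gripped the tab again and tipped it further.
- **Last check of the aim:** after release, a fit over all three cameras gives a tilt of 0.874 rad (about 0.896 wanted). The line out of the glass passes about 3 mm from the locket's centre, with a few mm of uncertainty.
- **Bystanders:** the jar, spool and hammer look unmoved in the last top picture, and the arm stood clear of everything.

Checks that disagreed:
- **TCP position:** the reported TCP lay about 38 mm beyond the real fingertips. My first attempt to close on the locket shut on air above it. I set the heights by picture and contact force instead.
- **Side and top cameras:** these differed by 3–7 mm on the same point. The fit took this up as small offsets for each camera.

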